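# Take down the pile from the sampling trip

### The job

Take the pile from the sampling trip apart, from the top down, and put each thing in its place: the purple filter holder on the middle of the white round stand, the blue-lidded jar in the blue dish, the yellow-lidded jar in the yellow dish, and last the black case on the green mat, centred and lying the same way as the mat. Always keep the jars upright, and leave the amber bottle and the steel mug where they stand.

Things in the scene. Friction and masses are not known exactly. Their poses are not given: they have to be found in the camera images.
- filter_mid (a point): Purple round filter holder with a white band and a small white spot on top: a disc 40 mm across and 24 mm tall, about 35 g. At the start it lies flat on the lid of one of the two jars, up to 10 mm off the jar's axis, its underside 100 mm above the table. The lid below it is wider (51 mm): fingertips that close on the disc must stay above the lid. Point: centre of the disc, 12 mm above its underside; z along its axis, up.
- blue_jar_mid (a point): Round screw-lid sample jar, white with a blue lid, 51 mm across, 56 mm tall, about 110 g, closed. At the start it stands upright on one end of the top of the black case. Point: centre of the jar, 28 mm above its underside; z along its axis, up.
- yellow_jar_mid (a point): Round screw-lid sample jar, white with a yellow lid, 51 mm across, 56 mm tall, about 110 g, closed. At the start it stands upright on one end of the top of the black case. Point: centre of the jar, 28 mm above its underside; z along its axis, up.
- case_mid (a point): Black hard-shell instrument case with two grey latch bands, a closed box 180 x 60 x 44 mm, about 350 g, lying flat on the table; it carries the two jars side by side on its flat top, their axes about 45 mm either way from its middle along its length, and the filter holder on one of them. Point: its centre, 22 mm above its underside; x along its length (180 mm), y across (60 mm), z up; either end is as good as the other.
- stand_top (a point): Fixed white round stand with a flat top and a small purple spot in the middle, 70 mm across, 12 mm high. Its place changes. Point: centre of its top face, 12 mm above the table; z up.
- blue_dish_seat (a point): Fixed shallow round dish of blue plastic, 84 mm across outside, 76 mm inside; its rim stands 3 mm above the floor and 8 mm above the table. Its place changes. Point: centre of the dish's floor, 5 mm above the table; z up.
- yellow_dish_seat (a point): Fixed shallow round dish of yellow plastic, 84 mm across outside, 76 mm inside; its rim stands 3 mm above the floor and 8 mm above the table. Its place changes. Point: centre of the dish's floor, 5 mm above the table; z up.
- mat_top (a point): Fixed green mat, 210 x 90 mm, 4 mm thick, with a 186 x 66 mm darker field. Place and direction change. Point: centre of its top face, 4 mm above the table; x along its length (210 mm), y across, z up.
- bottle_mid (a point): Amber bottle with a white cap, 40 mm across, 95 mm tall, loose, standing beyond the work; not to be moved. Point: its centre, 47.5 mm up.
- mug_mid (a point): Closed steel mug with a black lid, 66 mm across, 87 mm tall, loose, standing beyond the work; not to be moved. Point: its centre, 43.5 mm up.
Things that resemble listed ones, but are neither listed nor needed, are in the scene too. What is shaped like the part that bears case_mid but pink is not meant.

How it is judged:
By the outcome, as a careful person would: the job done as asked, in the order asked, and still so for the second after the job is handed in, with the robot touching nothing.
It also fails if it takes over 122 s, if anything falls off the work surface, if the arm or the gripper's body presses on something with over 40 N, if the wrist force passes 120 N, or if a joint passes its speed limit or range.

### The arm

A 6-joint arm with a two-finger parallel gripper is mounted at the origin on the work surface. World frame = base frame: x ahead of the robot, y to its left, z up, the work surface at z = 0. Lengths are in m, angles in degrees, forces in N, time in s.
With the tool pointing down it reaches from about 0.35 to 0.875 m from the base axis. Payload 4.2 kg.
Tool frame: the origin (TCP) lies between the finger pads; the fingertips stand 14 mm ahead of it and the grasp point (between the pads) lies 5 mm behind it; x points along the fingers, y is the direction in which the jaws open and shut, and the axes are right-handed (so a half turn about x gives the same grasp; the last joint's range is limited). The gripper opens to 87 mm and grips with 3 to 60 N. Pads are 19 mm wide; open, the fingers measure 117 mm over their backs; the gripper's body (75 mm by 190 mm) begins 51 mm behind the grasp point.
Start: joints at [-60.642, 22.042, 0.453, 0, -68.411, -14.817], TCP at [0.157, -0.605, 0.237] pointing down, gripper open.
Joint ranges: [-179.83, 179.83], [-69.29, 118.12], [-61.27, 80.66], [-181.25, 117.63], [-171.15, -9.14], [-177.46, 177.46]. Speed limits (degrees/s): [159.86, 159.86, 180, 180, 180, 180].

### API

Orientations are given as a 3x3 rotation matrix whose columns are the frame's x, y, z axes.
In Python, from station import r, imaging, job gives the robot as it stands. The module is installed in compiled form; this text tells all that it offers.
- The arm moves only by the tool apply_moves, never from a script. Its arguments are lists of equal length, an entry for each row: "xyz": the shift along the tool's x, y, z in m, a list of three; "twist": the turn about the tool's x in degrees; "claw": the opening, from 0 (shut) to 1 (fully open). A call has 1 to 12 rows; each row shifts and turns the pose as measured when the row begins, along the tool's axes as they then stand; what a row does not reach is not made up. A row lasts 1/10 s, in which the tool goes at most 50 mm and 8.59 degrees, less where a joint would pass 70% of its speed; a pose out of reach is approached as far as the arm can. A call is refused whole if a number of a shift passes 0.05 or a number of a turn 8.59, either way. A call with a gripper value outside its range is refused whole. The fingers move at their own pace and stop on an object; the grip force is fixed at half the most. Time passes only in rows, so rows that do not move let the fingers close. It gives the time, the measured TCP pose, the force and the opening at its end, in the units of the state.
- r.sense(): the state, without advancing time (a new reading comes with each control period).
- imaging.capture(name): name is "scene" or "top" or "wrist"; returns a dict with "pixels" (480x640x3 uint8, red, green, blue), "mtx" (3x3 intrinsics, pixels), "view" (4x4, takes a point from world to camera coordinates). Camera axes: x right, y down, z forward; pixel columns grow to the right and rows downward; lengths in m; the calibration is good to about 2 mm. A picture is of the moment at which its call begins. There is no depth.
- job.finish_job(): hands the job in, once; it reports no verdict.
Trained networks look in a picture, given as the dict that the camera call returned (one of the last four; its "shot" number tells which), for a name from the list of things; names that differ only in an ending like _2 or _b are one class to them, and where a whole thing is asked for, a point or a joint stands for the part that bears it (a point fixed in the world has none). Each returns a list of dicts, best first, with "p" (0 to 1); they miss things now and then, are a little off and sometimes report something else, mostly with a low value. They report only what shows in the picture. A call takes as long as a camera call. They do not tell look-alikes from the thing itself.
- imaging.regions_of(query, picture): "mask" (480x640 bool, what is visible of it) and "centre" ([column, row] in pixels, amid what is visible of it).
The state is a dict: "time_s": time; "joints": joint angles; "joint_velocities": joint speeds; "effort": joint torques, N m; "tcp_pos": TCP position; "ee_rot": TCP orientation; "wrist_force": force on the tool from outside, world axes, zero at the start; "moment": the same for the moment, N m; "gripper_width": opening from 0.0 (shut) to 1.0 (fully open).
Only numpy, scipy, OpenCV 4.12 (cv2) and the standard library are available. Lean on these libraries where they do the work, as an engineer would, in place of code of your own. Each camera call takes 0.05 s, during which the arm holds its last target.

## Working session

There is one attempt and no reset: what is moved stays moved. The work goes in short steps, Python scripts to look and compute and a tool call to move; the robot and the scene stay as the last step left them, time stands still between calls to the robot, and variables do not carry over. Pictures are saved under pics/ and viewed, and the job is handed in when it is done.

Besides the shell and the picture viewer there is one more tool, called after "Emit:" as name(argument=value, ...) on one line, values as JSON. apply_moves: Moves the arm, as the interface text tells. Its arguments: {"type":"object","properties":{"xyz":{"type":"array","items":{"type":"array","items":{"type":"number"}}},"twist":{"type":"array","items":{"type":"number"}},"claw":{"type":"array","items":{"type":"number"}}},"required":["xyz","twist","claw"]}

```bash
mkdir -p pics; python3 - <<'E'
from station import r, imaging, job
import cv2, pickle
s=r.sense()
for k,v in s.items(): print(k,v)
for n in ["scene","top","wrist"]:
    p=imaging.capture(n); print(n,p.keys(),p["mtx"].tolist(),p["view"].tolist())
    cv2.imwrite(f"pics/{n}0.png",p["pixels"][:,:,::-1]); pickle.dump(p,open(f"{n}0.pkl","wb"))
E
```

```text
time_s 0.0
joints [-6.06417537e+01  2.20885455e+01  3.80150239e-01 -2.79652381e-02
 -6.84125115e+01 -1.48163831e+01]
joint_velocities [-0.03264314 -0.00106534 -0.0087712  -0.03563647  0.1188612   0.00938347]
effort [-4.37283888e-04 -3.90665066e+01  1.87400472e+01  4.21997800e+00
  1.08925844e-02 -2.03094510e-04]
tcp_pos [ 0.15679605 -0.60441584  0.23548811]
ee_rot [[-6.38992390e-04 -2.50912335e-01  9.68009603e-01]
 [ 2.06167960e-03  9.68007413e-01  2.50913128e-01]
 [-9.99997671e-01  2.15605723e-03 -1.01248528e-04]]
wrist_force [ 0.16699412 -1.02156931  0.92447053]
moment [-0.00318503 -0.01243389 -0.03983752]
gripper_width 0.9985137728006335
scene dict_keys(['pixels', 'mtx', 'view', 'shot']) [[561.0480047297751, 0.0, 309.36969477306], [0.0, 561.0480047297751, 242.60890188669168], [0.0, 0.0, 1.0]] [[0.3369734347061516, 0.9412648057535901, -0.021667250679205895, -0.19151077275761905], [0.5580393292081434, -0.21820794708286598, -0.8006106412525419, -0.2229968259001572], [-0.7583145860124706, 0.25769333961035495, -0.598793062218658, 1.7116728656206426], [0.0, 0.0, 0.0, 1.0]]
top dict_keys
[... 171 characters left out ...]
0.9992544872746397, 0.029040231245451815, -0.03889488511607646], [-0.9905500985800746, -0.02911229690086478, -0.13402602871144176, 0.5661048860508783], [0.13477153843559522, -0.025356337090605106, -0.9905522139680728, 0.8991455701247031], [0.0, 0.0, 0.0, 1.0]]
wrist dict_keys(['pixels', 'mtx', 'view', 'shot']) [[428.2857743491273, 0.0, 315.4148401851245], [0.0, 428.2857743491273, 237.26371325379029], [0.0, 0.0, 1.0]] [[-0.2515143594521139, 0.9678508776772673, 0.0022815715495960514, 0.6240267068317487], [0.9312537179055064, 0.24136041113765414, 0.27296824874448977, -0.03225956919052154], [0.2636418780781306, 0.07078015622196436, -0.9620203374194487, 0.39025781262495146], [0.0, 0.0, 0.0, 1.0]]
```

View pics/top0.png

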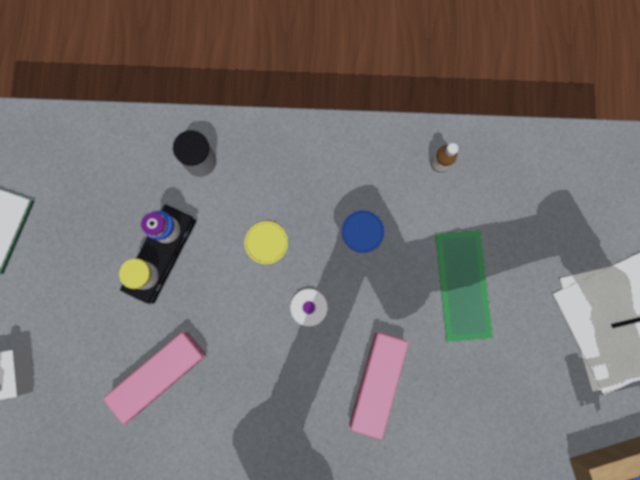

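View pics/scene0.png

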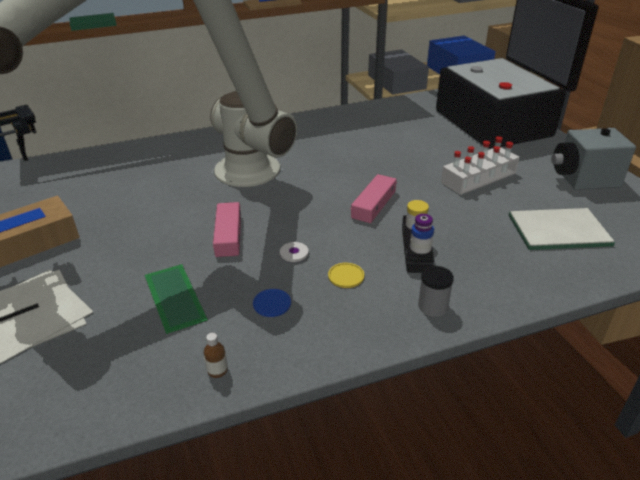

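View pics/wrist0.png

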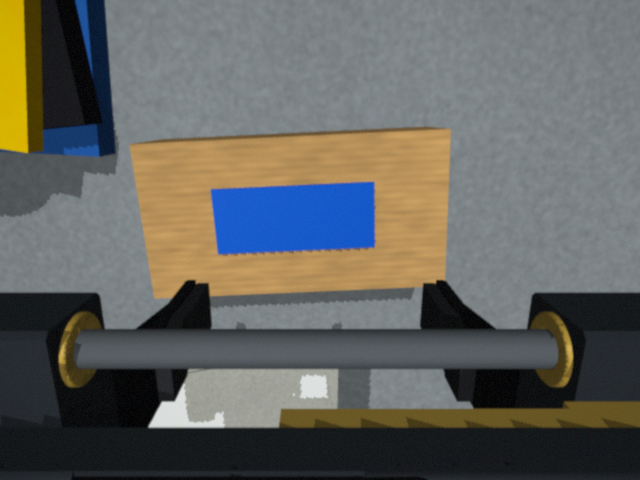

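```bash
cat > h.py <<'E'
import numpy as np, cv2
def ray(p,uv,z):
    K=p["mtx"];V=p["view"];R=V[:3,:3];t=V[:3,3]
    d=R.T@np.linalg.inv(K)@np.array([uv[0],uv[1],1.]);c=-R.T@t
    return c+d*(z-c[2])/d[2]
def proj(p,X):
    q=p["view"][:3,:3]@np.asarray(X,float)+p["view"][:3,3]; q=p["mtx"]@q; return q[:2]/q[2]
def planepts(p,mask,z):
    v,u=np.nonzero(mask); 
    K=p["mtx"];V=p["view"];R=V[:3,:3];t=V[:3,3];c=-R.T@t
    d=R.T@np.linalg.inv(K)@np.vstack([u,v,np.ones(len(u))])
    return (c[:,None]+d*((z-c[2])/d[2]))[:2].T
def rect(p,mask,z):
    pts=(planepts(p,mask,z)*1e4).astype(np.float32)
    (c,s,a)=cv2.minAreaRect(pts); 
    s=np.array(s)/1e4
    if s[0]<s[1]: a+=90
    return np.array(c)/1e4,sorted(s),(a+90)%180-90
def circ(p,mask,z):
    pts=planepts(p,mask,z); return pts.mean(0), 2*np.sqrt(len(pts)*area(p,pts.mean(0),z)/np.pi)
def area(p,xy,z):
    X=[xy[0],xy[1],z];e=1e-4
    a=(proj(p,np.add(X,[e,0,0]))-proj(p,X))/e;b=(proj(p,np.add(X,[0,e,0]))-proj(p,X))/e
    return 1/abs(np.linalg.det(np.c_[a,b]))
E
python3 - <<'E'
from station import r, imaging, job
from h import *
import pickle
T=pickle.load(open("top0.pkl","rb"));S=pickle.load(open("scene0.pkl","rb"))
zs=dict(filter_mid=.124,blue_jar_mid=.1,yellow_jar_mid=.1,case_mid=.044,stand_top=.012,blue_dish_seat=.008,yellow_dish_seat=.008,mat_top=.004,bottle_mid=.0475,mug_mid=.087)
for n,z in zs.items():
    for c,p in(("top",T),("scene",S)):
        for o in imaging.regions_of(n,p)[:4]:
            m=o["mask"];print(c,n,round(o["p"],2),np.round(o["centre"]),m.sum(),"ctr",np.round(ray(p,o["centre"],z),4)[:2],"circ",[np.round(q,4) for q in circ(p,m,z)], "rect",[np.round(q,3) for q in rect(p,m,z)])
E
```

```text
top filter_mid 0.64 [155. 224.] 499 ctr [0.5815 0.2637] circ [array([0.5805, 0.265 ]), np.float64(0.0427)] rect [array([0.58 , 0.265]), array([0.039, 0.044]), np.float64(47.304)]
scene filter_mid 0.68 [426. 221.] 278 ctr [0.5957 0.2701] circ [array([0.5983, 0.2628]), np.float64(0.0554)] rect [array([0.598, 0.262]), array([0.038, 0.069]), np.float64(-29.6)]
top blue_jar_mid 0.94 [169. 234.] 394 ctr [0.5686 0.2454] circ [array([0.5768, 0.2465]), np.float64(0.039)] rect [array([0.581, 0.249]), array([0.043, 0.054]), np.float64(-6.698)]
scene blue_jar_mid 0.79 [420. 241.] 483 ctr [0.6297 0.2388] circ [array([0.6292, 0.2427]), np.float64(0.0706)] rect [array([0.625, 0.246]), array([0.048, 0.102]), np.float64(-32.027)]
top yellow_jar_mid 0.83 [137. 273.] 971 ctr [0.4992 0.2965] circ [array([0.4971, 0.2938]), np.float64(0.06)] rect [array([0.498, 0.294]), array([0.052, 0.065]), np.float64(-88.466)]
scene yellow_jar_mid 0.73 [412. 212.] 362 ctr [0.5204 0.2785] circ [array([0.5195, 0.2856]), np.float64(0.0682)] rect [array([0.531, 0.285]), array([0.05 , 0.119]), np.float64(-31.674)]
top case_
[... 3345 characters left out ...]
64. 242.] 1458 ctr [0.5657 0.0856] circ [array([0.5645, 0.0818]), np.float64(0.0798)] rect [array([0.564, 0.082]), array([0.076, 0.077]), np.float64(-88.244)]
scene bottle_mid 0.7 [214. 356.] 801 ctr [ 0.7482 -0.254 ] circ [array([ 0.7502, -0.2521]), np.float64(0.0686)] rect [array([ 0.744, -0.252]), array([0.041, 0.115]), np.float64(-2.541)]
top mug_mid 0.81 [197. 153.] 1463 ctr [0.7199 0.2093] circ [array([0.7191, 0.2135]), np.float64(0.0789)] rect [array([0.72 , 0.212]), array([0.064, 0.091]), np.float64(44.049)]
scene mug_mid 0.68 [434. 292.] 1441 ctr [0.7753 0.1937] circ [array([0.771 , 0.1978]), np.float64(0.105)] rect [array([0.771, 0.2  ]), array([0.065, 0.154]), np.float64(-32.421)]
```

```bash
python3 - <<'E'
from station import r
from h import *
import pickle
W=pickle.load(open("wrist0.pkl","rb"));s=r.sense();R=np.array(s["ee_rot"]);p=np.array(s["tcp_pos"])
V=W["view"];c=-V[:3,:3].T@V[:3,3]
print("cam in tool",R.T@(c-p)); print("axes in tool",np.round(R.T@V[:3,:3].T,3))
T=pickle.load(open("top0.pkl","rb"));im=T["pixels"][180:440,80:430,::-1]
cv2.imwrite("pics/crop0.png",cv2.resize(im,None,fx=2.2,fy=2.2,interpolation=cv2.INTER_CUBIC))
tgt=np.array([.49,.235,.33]); d=R.T@(tgt-p); print(d, np.linalg.norm(d))
E
```

```text
cam in tool [-1.46263976e-01  5.45307366e-05 -7.52391679e-02]
axes in tool [[-0.002 -0.273  0.962]
 [ 1.    -0.     0.002]
 [-0.     0.962  0.273]]
[-0.09346774  0.7294444   0.53326939] 0.9084060702454674
```

View pics/crop0.png

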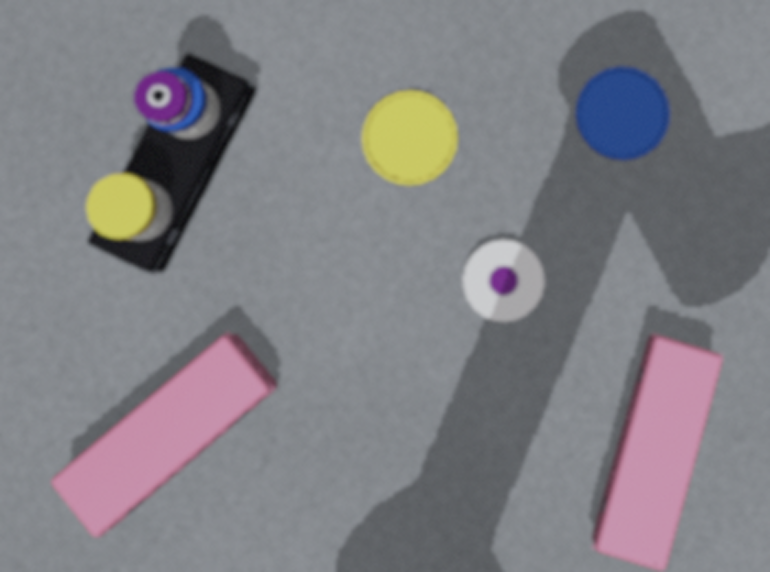

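Emit:
apply_moves(xyz=[[-0.007, 0.036, 0.032], [-0.007, 0.036, 0.032], [-0.007, 0.036, 0.032], [-0.007, 0.036, 0.032], [-0.007, 0.036, 0.032], [-0.007, 0.036, 0.032], [-0.007, 0.036, 0.032], [-0.007, 0.036, 0.032], [-0.007, 0.036, 0.032], [-0.007, 0.036, 0.032], [-0.007, 0.036, 0.032], [-0.007, 0.036, 0.032]], twist=[0, 0, 0, 0, 0, 0, 0, 0, 0, 0, 0, 0], claw=[1, 1, 1, 1, 1, 1, 1, 1, 1, 1, 1, 1])

```text
time_s: 2.35
tcp_pos: [0.4257, -0.0806, 0.3231]
ee_rot: [[0.006, -0.241, 0.971], [0.001, 0.971, 0.241], [-1.0, -0.0, 0.006]]
wrist_force: [1.3, -0.9, -0.9]
gripper_width: 0.999
```

Emit:
apply_moves(xyz=[[0, 0.036, 0.029], [0, 0.036, 0.029], [0, 0.036, 0.029], [0, 0.036, 0.029], [0, 0.036, 0.029], [0, 0.036, 0.029], [0, 0.036, 0.029], [0, 0.036, 0.029], [0, 0, 0], [0, 0, 0]], twist=[0, 0, 4, 5, 5, 5, 5, 5, 5, 5], claw=[1, 1, 1, 1, 1, 1, 1, 1, 1, 1])

```text
time_s: 3.35
tcp_pos: [0.6367, 0.2447, 0.3256]
ee_rot: [[0.011, 0.438, 0.899], [0.001, 0.899, -0.438], [-1.0, 0.006, 0.01]]
wrist_force: [0.2, -0.0, 0.0]
gripper_width: 1.0
```

```bash
cat >> h.py <<'E'
def snap(name,tag):
    from station import imaging
    import pickle
    p=imaging.capture(name); cv2.imwrite(f"pics/{tag}.png",p["pixels"][:,:,::-1]); pickle.dump(p,open(f"{tag}.pkl","wb")); return p
E
python3 - <<'E'
from station import r
from h import *
snap("wrist","w1"); s=r.sense(); print(s["tcp_pos"],s["ee_rot"],s["joints"],s["time_s"])
E
```

```text
[0.63643786 0.24477498 0.32446727] [[ 0.01004191  0.44054915  0.89767233]
 [ 0.00118683  0.89771171 -0.44058175]
 [-0.99994887  0.00548967  0.00849188]] [  34.70989301   25.32717462   17.82852068    0.27440069  -81.98973157
 -150.88760109] 3.4
```

View pics/w1.png

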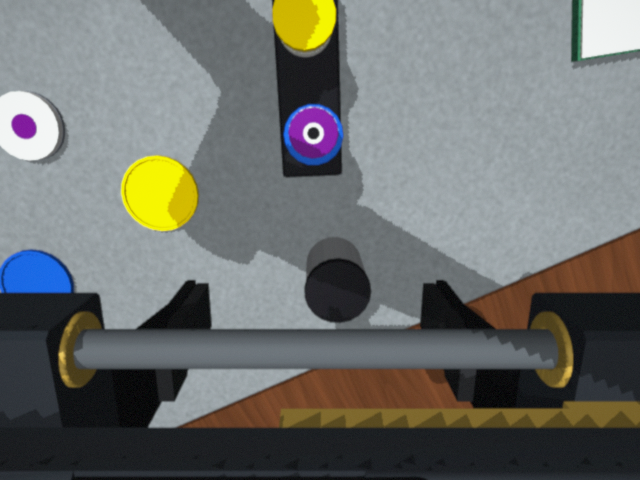

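```bash
cat >> h.py <<'E'
def hsvmask(p,lo,hi,roi=None):
    h=cv2.cvtColor(p["pixels"],cv2.COLOR_RGB2HSV); m=cv2.inRange(h,lo,hi)
    if roi:
        k=np.zeros_like(m);x0,y0,x1,y1=roi;k[y0:y1,x0:x1]=1;m=m*k
    n,l,st,c=cv2.connectedComponentsWithStats(m); i=1+np.argmax(st[1:,4]); return l==i
def mec(p,mask,z):
    c,rr=cv2.minEnclosingCircle((planepts(p,mask,z)*1e4).astype(np.float32)); return np.round(np.array(c)/1e4,4),round(2*rr/1e4,4)
E
python3 - <<'E'
from station import imaging
from h import *
import pickle
W=pickle.load(open("w1.pkl","rb"))
pur=hsvmask(W,(135,80,40),(165,255,255),(260,80,360,190))
print("filter",pur.sum(),mec(W,pur,.124),"spot",np.round(ray(W,(313,132.5),.124),4))
blu=hsvmask(W,(100,100,40),(125,255,255),(270,90,360,180))
print("lid",mec(W,blu|pur,.100),mec(W,blu,.100))
yj=hsvmask(W,(20,100,60),(35,255,255),(250,0,360,60)); print("yjar",mec(W,yj,.1), np.nonzero(yj)[0].max())
yd=hsvmask(W,(20,100,60),(35,255,255),(100,120,220,260)); print("ydish",mec(W,yd,.008))
spot=hsvmask(W,(135,80,40),(165,255,255),(0,100,60,160)); print("stand spot",mec(W,spot,.012))
g=cv2.cvtColor(W["pixels"],cv2.COLOR_RGB2GRAY)
print("mug?",[np.round(ray(W,(338,290),.087),3)])
for n,z in dict(case_mid=.044,yellow_jar_mid=.1,blue_jar_mid=.1,filter_mid=.124,yellow_dish_seat=.008,stand_top=.012).items():
    for o in imaging.regions_of(n,W)[:2]: print(n,round(o["p"],2),np.round(o["centre"]),[np.round(q,4) for q in rect(W,o["mask"],z)],mec(W,o["mask"],z))
E
```

```text
filter 1535 (array([0.5821, 0.2702]), 0.0386) spot [0.582  0.2702 0.124 ]
lid (array([0.5846, 0.269 ]), 0.0526) (array([0.5846, 0.269 ]), 0.0526)
yjar (array([0.4996, 0.3024]), 0.052) 51
ydish (array([0.5719, 0.0882]), 0.085)
stand spot (array([0.4495, 0.0011]), 0.0248)
mug? [array([0.728, 0.226, 0.087])]
case_mid 0.97 [307.  85.] [array([0.5505, 0.2815]), array([0.0607, 0.1589]), np.float64(-23.9659)] (array([0.5498, 0.28  ]), 0.168)
yellow_jar_mid 0.68 [306.  22.] [array([0.5078, 0.2982]), array([0.0404, 0.0496]), np.float64(64.1065)] (array([0.5029, 0.3012]), 0.0523)
blue_jar_mid 0.61 [324. 156.] [array([0.5855, 0.269 ]), array([0.0478, 0.05  ]), np.float64(63.9965)] (array([0.585 , 0.2692]), 0.0505)
filter_mid 0.63 [313. 132.] [array([0.5824, 0.2702]), array([0.0387, 0.0395]), np.float64(-52.4251)] (array([0.5823, 0.2699]), 0.04)
yellow_dish_seat 0.9 [160. 196.] [array([0.5715, 0.0888]), array([0.0828, 0.0842]), np.float64(-72.4843)] (array([0.572 , 0.0888]), 0.0856)
stand_top 0.97 [ 31. 124.] [array([0.4543, 0.0086]), array([0.0653, 0.0723]), np.float64(-37.6739)] (array([0.4518, 0.0046]), 0.0763)
```

Emit:
apply_moves(xyz=[[0.035, 0, -0.0155], [0.035, 0, -0.0155], [0.035, 0, -0.0155], [0.03, -0.001, -0.0155], [0, 0, 0]], twist=[-1, -1, 0, 0, 0], claw=[1, 1, 1, 1, 1])

```text
time_s: 4.2
tcp_pos: [0.5802, 0.267, 0.1936]
ee_rot: [[0.023, 0.401, 0.916], [0.009, 0.916, -0.402], [-1.0, 0.017, 0.018]]
wrist_force: [0.2, -0.8, -0.6]
gripper_width: 1.002
```

```bash
cat >> h.py <<'E'
def go(x,y,z):
    from station import r
    s=r.sense();R=np.array(s["ee_rot"]);p=np.array(s["tcp_pos"]);d=R.T@(np.array([x,y,z])-p)
    print("t",s["time_s"],"tcp",np.round(p,4),"shift",np.round(d,4),"yaw",round(np.degrees(np.arctan2(R[1,1],R[0,1])),2),"x",np.round(R[:,0],4),"F",np.round(s["wrist_force"],1),"g",round(s["gripper_width"],3),"j6",round(s["joints"][5],1))
    return d
E
python3 - <<'E'
from h import *
import pickle
W=snap("wrist","w2"); T=pickle.load(open("top0.pkl","rb"))
pur=hsvmask(W,(135,80,40),(165,255,255),(200,80,440,400));print(mec(W,pur,.124))
p2=hsvmask(T,(135,80,40),(165,255,255),(130,200,190,250));print(mec(T,p2,.124),p2.sum())
go(.582,.270,.117)
E
```

```text
(array([0.5809, 0.2709]), 0.0411)
(array([0.5822, 0.2674]), 0.0412) 331
t 4.25 tcp [0.5826 0.2676 0.1966] shift [ 0.0796  0.0003 -0.0032] yaw 66.36 x [ 0.0288  0.0106 -0.9995] F [ 0.1 -0.4  1.4] g 1.004 j6 -153.3
```

View pics/w2.png

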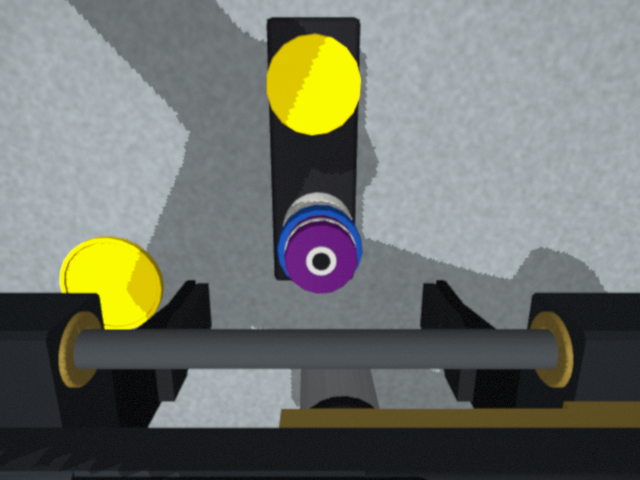

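Emit:
apply_moves(xyz=[[0, 0, 0], [0, 0, 0]], twist=[0, 0], claw=[1, 1])

```text
time_s: 4.45
tcp_pos: [0.5856, 0.2681, 0.2015]
ee_rot: [[0.036, 0.4, 0.916], [0.014, 0.916, -0.401], [-0.999, 0.028, 0.027]]
wrist_force: [-0.2, 0.2, 0.3]
gripper_width: 1.003
```

```bash
python3 - <<'E'
from h import *
go(.582,.269,.117)
E
```

```text
t 4.45 tcp [0.5856 0.2681 0.2015] shift [ 0.0843 -0.003  -0.006 ] yaw 66.4 x [ 0.0362  0.0142 -0.9992] F [-0.2  0.2  0.3] g 1.003 j6 -153.3
```

Emit:
apply_moves(xyz=[[0, 0, 0]], twist=[0], claw=[1])

```text
time_s: 4.55
tcp_pos: [0.587, 0.2684, 0.2035]
ee_rot: [[0.039, 0.4, 0.916], [0.016, 0.916, -0.401], [-0.999, 0.031, 0.03]]
wrist_force: [-0.0, 0.1, -0.2]
gripper_width: 0.997
```

Emit:
apply_moves(xyz=[[0, 0, 0], [0, 0, 0]], twist=[0, 0], claw=[1, 1])

```text
time_s: 4.75
tcp_pos: [0.5886, 0.2685, 0.2059]
ee_rot: [[0.043, 0.401, 0.915], [0.019, 0.915, -0.402], [-0.999, 0.034, 0.032]]
wrist_force: [0.0, -0.3, -0.2]
gripper_width: 1.002
```

```bash
python3 - <<'E'
from h import *
from station import r
go(.582,.269,.117); print(r.sense()["joints"],r.sense()["joint_velocities"])
E
```

```text
t 4.75 tcp [0.5886 0.2685 0.2059] shift [ 0.0885 -0.0052 -0.0091] yaw 66.35 x [ 0.0432  0.0186 -0.9989] F [ 0.  -0.3 -0.2] g 1.002 j6 -153.2
[  39.16575689   24.07472707   -1.25590489    0.83407734  -62.08227092
 -153.22358641] [-0.33675791 -0.23366839  0.70031567 -0.00206488 -0.21394774  0.02735173]
```

Emit:
apply_moves(xyz=[[-0.04, 0, 0], [-0.04, 0, 0]], twist=[0, 0], claw=[1, 1])

```text
time_s: 4.95
tcp_pos: [0.583, 0.2654, 0.2811]
ee_rot: [[0.031, 0.402, 0.915], [0.011, 0.915, -0.403], [-0.999, 0.023, 0.024]]
wrist_force: [0.3, -0.1, 0.1]
gripper_width: 0.998
```

Emit:
apply_moves(xyz=[[0, 0, 0], [0, 0, 0], [0, 0, 0], [0, 0, 0]], twist=[0, 0, 0, 0], claw=[1, 1, 1, 1])

```text
time_s: 5.35
tcp_pos: [0.585, 0.2661, 0.2871]
ee_rot: [[0.041, 0.402, 0.915], [0.017, 0.915, -0.403], [-0.999, 0.032, 0.03]]
wrist_force: [0.2, 0.1, 0.2]
gripper_width: 1.001
```

Emit:
apply_moves(xyz=[[0.01, 0, 0], [0.01, 0, 0], [0.01, 0, 0], [0.01, 0, 0], [0.01, 0, 0], [0.01, 0, 0], [0.01, 0, 0], [0.01, 0, 0]], twist=[0, 0, 0, 0, 0, 0, 0, 0], claw=[1, 1, 1, 1, 1, 1, 1, 1])

```text
time_s: 6.15
tcp_pos: [0.5871, 0.2666, 0.1963]
ee_rot: [[0.035, 0.403, 0.915], [0.013, 0.915, -0.403], [-0.999, 0.026, 0.027]]
wrist_force: [0.3, 0.0, 0.4]
gripper_width: 1.004
```

Emit:
apply_moves(xyz=[[0, 0, 0], [0, 0, 0], [0, 0, 0], [0, 0, 0]], twist=[0, 0, 0, 0], claw=[1, 1, 1, 1])

```text
time_s: 6.55
tcp_pos: [0.5869, 0.2664, 0.195]
ee_rot: [[0.034, 0.403, 0.915], [0.012, 0.915, -0.403], [-0.999, 0.025, 0.026]]
wrist_force: [-0.3, 0.2, 0.8]
gripper_width: 0.999
```

Emit:
apply_moves(xyz=[[-0.02, 0, 0.04], [-0.02, 0, 0.04], [0, 0, 0], [0, 0, 0], [0, 0, 0], [0, 0, 0]], twist=[0, 0, 0, 0, 0, 0], claw=[1, 1, 1, 1, 1, 1])

```text
time_s: 7.15
tcp_pos: [0.6584, 0.233, 0.2385]
ee_rot: [[0.032, 0.4, 0.916], [0.011, 0.916, -0.401], [-0.999, 0.023, 0.025]]
wrist_force: [0.5, -0.7, -0.7]
gripper_width: 0.999
```

Emit:
apply_moves(xyz=[[0.0, 0, -0.01], [0.0, 0, -0.01], [0.0, 0, -0.01], [0.0, 0, -0.01], [0.0, 0, -0.01], [0.0, 0, -0.01], [0, 0, 0], [0, 0, 0]], twist=[0, 0, 0, 0, 0, 0, 0, 0], claw=[1, 1, 1, 1, 1, 1, 1, 1])

```text
time_s: 7.95
tcp_pos: [0.5948, 0.2611, 0.2369]
ee_rot: [[0.03, 0.396, 0.918], [0.011, 0.918, -0.396], [-0.999, 0.023, 0.023]]
wrist_force: [0.4, 0.3, 0.4]
gripper_width: 1.0
```

```bash
python3 - <<'E'
from h import *
go(.5815,.2695,.119)
W=snap("wrist","w3")
pur=hsvmask(W,(135,80,40),(165,255,255),(200,80,440,400));print(mec(W,pur,.124))
E
```

```text
t 7.95 tcp [0.5948 0.2611 0.2369] shift [ 0.1175 -0.0002 -0.0183] yaw 66.68 x [ 0.0304  0.0114 -0.9995] F [0.4 0.3 0.4] g 1.0 j6 -151.8
(array([0.5814, 0.2703]), 0.0399)
```

Emit:
apply_moves(xyz=[[0.01, 0, -0.002], [0.015, 0, -0.002], [0.015, 0, -0.002], [0.015, 0, -0.002], [0.015, 0, -0.002], [0.015, 0, -0.002], [0.012, 0, -0.002], [0.01, 0, -0.002], [0.005, 0, -0.001], [0.003, 0, -0.001], [0, 0, 0]], twist=[0, 0, 0, 0, 0, 0, 0, 0, 0, 0, 0], claw=[1, 1, 1, 1, 1, 1, 1, 1, 1, 1, 1])

```text
time_s: 9.1
tcp_pos: [0.5829, 0.2675, 0.1106]
ee_rot: [[0.028, 0.401, 0.915], [0.01, 0.916, -0.402], [-1.0, 0.02, 0.022]]
wrist_force: [-0.8, -0.0, 0.2]
gripper_width: 1.001
```

```bash
python3 - <<'E'
from h import *
go(.5815,.2695,.119)
W=snap("wrist","w4")
E
```

```text
t 9.1 tcp [0.5829 0.2675 0.1106] shift [-0.0084  0.0015 -0.002 ] yaw 66.33 x [ 0.028   0.0096 -0.9996] F [-0.8 -0.   0.2] g 1.001 j6 -153.5
```

View pics/w4.png

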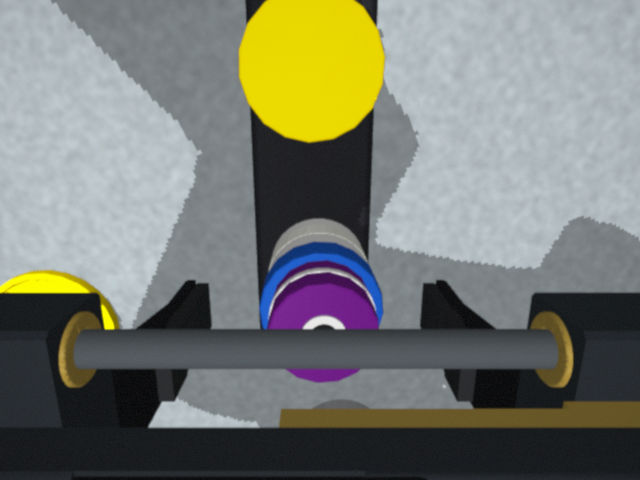

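Emit:
apply_moves(xyz=[[-0.004, 0.0005, -0.001], [-0.003, 0.0005, -0.001], [-0.001, 0, 0], [0, 0, 0]], twist=[0, 0, 0, 0], claw=[1, 1, 1, 1])

```text
time_s: 9.55
tcp_pos: [0.5827, 0.2702, 0.1224]
ee_rot: [[0.033, 0.401, 0.916], [0.013, 0.916, -0.402], [-0.999, 0.025, 0.025]]
wrist_force: [-1.1, -0.4, 0.7]
gripper_width: 0.999
```

Emit:
apply_moves(xyz=[[0.003, 0, -0.001], [0, 0, 0]], twist=[0, 0], claw=[1, 1])

```text
time_s: 9.75
tcp_pos: [0.5819, 0.2708, 0.1196]
ee_rot: [[0.034, 0.401, 0.915], [0.014, 0.916, -0.402], [-0.999, 0.026, 0.025]]
wrist_force: [0.9, -0.4, 0.9]
gripper_width: 1.0
```

Emit:
apply_moves(xyz=[[0.002, 0, 0], [0, 0, 0], [0, 0, 0], [0, 0, 0], [0, 0, 0], [0, 0, 0], [0, 0, 0], [0, 0, 0]], twist=[0, 0, 0, 0, 0, 0, 0, 0], claw=[1, 0.6, 0.55, 0.5, 0.45, 0.3, 0.3, 0.3])

```text
time_s: 10.55
tcp_pos: [0.5818, 0.2706, 0.1168]
ee_rot: [[0.033, 0.401, 0.915], [0.013, 0.916, -0.402], [-0.999, 0.025, 0.025]]
wrist_force: [1.1, 0.0, 1.1]
gripper_width: 0.454
```

```bash
python3 - <<'E'
from h import *
go(.5815,.2695,.119)
W=snap("wrist","w5")
E
```

```text
t 10.55 tcp [0.5818 0.2706 0.1168] shift [-0.0022 -0.0011  0.0002] yaw 66.34 x [ 0.0328  0.0128 -0.9994] F [1.1 0.  1.1] g 0.454 j6 -153.8
```

View pics/w5.png

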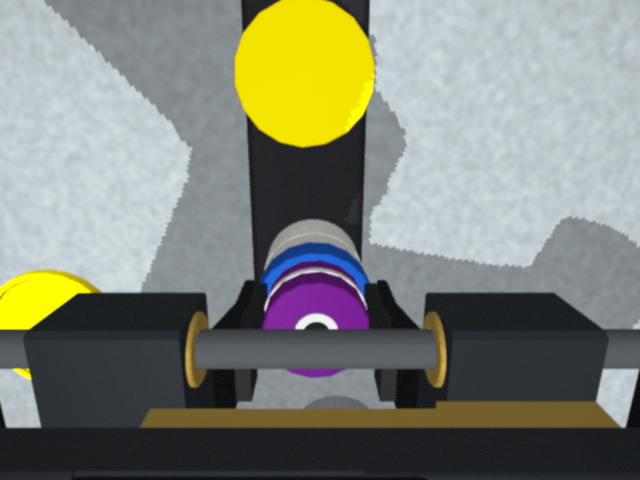

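Emit:
apply_moves(xyz=[[-0.005, 0, 0], [-0.01, 0, 0], [-0.015, 0, 0], [-0.015, 0, 0], [-0.01, 0, 0], [-0.005, 0, 0], [0, 0, 0]], twist=[0, 0, 0, 0, 0, 0, 0], claw=[0.3, 0.3, 0.3, 0.3, 0.3, 0.3, 0.3])

```text
time_s: 11.3
tcp_pos: [0.5798, 0.2698, 0.1822]
ee_rot: [[0.034, 0.401, 0.915], [0.014, 0.916, -0.402], [-0.999, 0.026, 0.026]]
wrist_force: [0.7, -1.3, -0.4]
gripper_width: 0.451
```

Emit:
apply_moves(xyz=[[0, -0.01, 0], [0, -0.02, -0.001], [0, -0.03, -0.001], [0, -0.035, -0.001], [0, -0.035, -0.001], [0, -0.035, -0.001], [0, -0.035, -0.001], [0, -0.03, -0.001], [0, -0.02, -0.001], [0, -0.015, -0.001], [0, -0.01, -0.001], [0, 0, 0]], twist=[0, 0, 0, 0, 0, 0, 0, 0, 0, 0, 0, 0], claw=[0.3, 0.3, 0.3, 0.3, 0.3, 0.3, 0.3, 0.3, 0.3, 0.3, 0.3, 0.3])

```text
time_s: 12.5
tcp_pos: [0.4458, 0.0063, 0.1674]
ee_rot: [[0.018, 0.403, 0.915], [0.007, 0.915, -0.403], [-1.0, 0.014, 0.014]]
wrist_force: [-0.1, 1.1, 0.1]
gripper_width: 0.455
```

```bash
python3 - <<'E'
from h import *
go(.4495,.0005,.06)
W=snap("wrist","w6");T=snap("top","t6")
E
```

```text
t 12.5 tcp [0.4458 0.0063 0.1674] shift [ 0.1074 -0.0053  0.0042] yaw 66.23 x [ 0.018   0.0071 -0.9998] F [-0.1  1.1  0.1] g 0.455 j6 -135.6
```

View pics/w6.png

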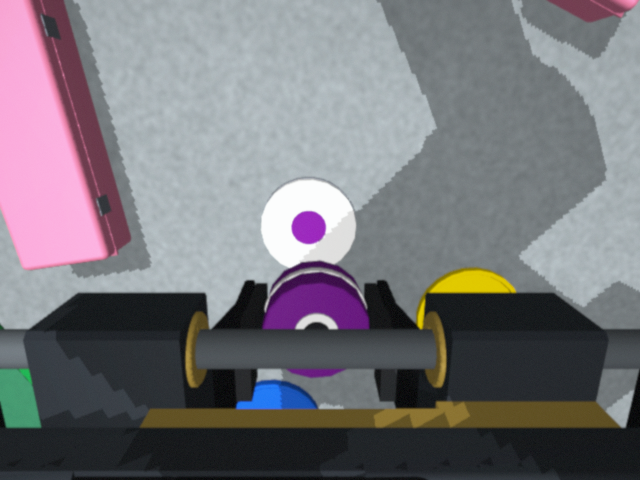

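View pics/t6.png

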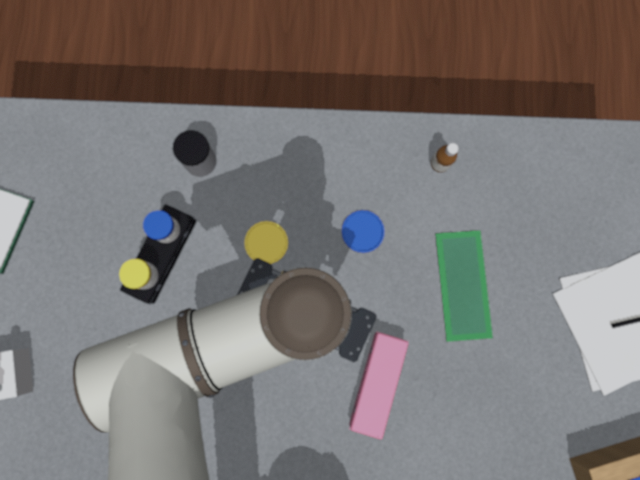

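```bash
python3 - <<'E'
from h import *
import pickle
W=pickle.load(open("w6.pkl","rb"));T=pickle.load(open("top0.pkl","rb"))
m=hsvmask(W,(135,80,40),(165,255,255),(270,190,350,255));print("spot",mec(W,m,.012))
m=hsvmask(T,(135,60,40),(165,255,255),(290,290,330,330));print("top spot",mec(T,m,.012))
from station import imaging
for o in imaging.regions_of("stand_top",pickle.load(open("w6.pkl","rb")))[:1]: print(mec(W,o["mask"],.012))
print(proj(W,(.4458,.0063,.1675+.007)))
E
```

```text
spot (array([0.4493, 0.0011]), 0.0251)
top spot (array([4.496e-01, 3.000e-04]), 0.0224)
(array([0.4478, 0.0016]), 0.0717)
[316.46724703 331.31710235]
```

Emit:
apply_moves(xyz=[[0.008, -0.001, 0.0005], [0.015, -0.001, 0.0005], [0.015, -0.001, 0.0005], [0.015, -0.001, 0.0005], [0.015, -0.001, 0.0005], [0.015, 0, 0.0005], [0.01, 0, 0], [0.006, 0, 0], [0.003, 0, 0], [0, 0, 0], [0, 0, 0]], twist=[0, 0, 0, 0, 0, 0, 0, 0, 0, 0, 0], claw=[0.3, 0.3, 0.3, 0.3, 0.3, 0.3, 0.3, 0.3, 0.3, 0.3, 0.3])

```text
time_s: 13.75
tcp_pos: [0.4548, 0.0083, 0.0576]
ee_rot: [[0.02, 0.393, 0.919], [0.007, 0.919, -0.393], [-1.0, 0.015, 0.015]]
wrist_force: [0.2, 1.0, -0.2]
gripper_width: 0.454
```

```bash
python3 - <<'E'
from h import *
go(.4494,.0007,.031)
E
```

```text
t 13.75 tcp [0.4548 0.0083 0.0576] shift [ 0.0264 -0.0094 -0.0024] yaw 66.87 x [ 0.02    0.0075 -0.9998] F [ 0.2  1.  -0.2] g 0.454 j6 -134.8
```

Emit:
apply_moves(xyz=[[0.005, -0.004, -0.001], [0.005, -0.003, -0.001], [0.005, -0.002, 0], [0.003, 0, 0], [0, 0, 0]], twist=[0, 0, 0, 0, 0], claw=[0.3, 0.3, 0.3, 0.3, 0.3])

```text
time_s: 14.25
tcp_pos: [0.4499, 0.0003, 0.0391]
ee_rot: [[0.023, 0.393, 0.919], [0.009, 0.919, -0.393], [-1.0, 0.017, 0.018]]
wrist_force: [-0.1, 0.2, -0.2]
gripper_width: 0.455
```

```bash
python3 - <<'E'
from h import *
go(.4494,.0007,.031)
W=snap("wrist","w7");print(proj(W,(.4494,.0007,.012)))
E
```

```text
t 14.25 tcp [4.499e-01 3.000e-04 3.910e-02] shift [ 0.0081  0.     -0.0007] yaw 66.86 x [ 0.0228  0.0086 -0.9997] F [-0.1  0.2 -0.2] g 0.455 j6 -134.0
[315.2489438  291.12520163]
```

View pics/w7.png

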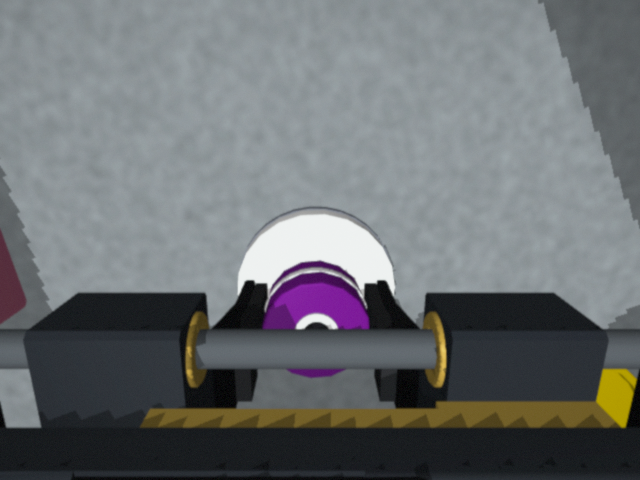

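Emit:
apply_moves(xyz=[[0.003, 0, -0.0005], [0.003, 0, 0], [0.002, 0, 0], [0, 0, 0]], twist=[0, 0, 0, 0], claw=[0.3, 0.3, 0.3, 0.3])

```text
time_s: 14.7
tcp_pos: [0.4502, 0.0009, 0.0308]
ee_rot: [[0.024, 0.393, 0.919], [0.009, 0.92, -0.393], [-1.0, 0.018, 0.019]]
wrist_force: [-0.3, -0.7, -0.3]
gripper_width: 0.451
```

Emit:
apply_moves(xyz=[[0.0015, 0, -0.0005], [0, 0, 0]], twist=[0, 0], claw=[0.3, 0.3])

```text
time_s: 14.9
tcp_pos: [0.4498, 0.0012, 0.0292]
ee_rot: [[0.024, 0.393, 0.919], [0.009, 0.92, -0.393], [-1.0, 0.018, 0.019]]
wrist_force: [-1.1, -0.1, -0.5]
gripper_width: 0.455
```

Near contact; release and rise gently.

Emit:
apply_moves(xyz=[[0.001, 0, 0], [0, 0, 0], [0, 0, 0], [0, 0, 0], [0, 0, 0], [-0.01, 0, 0], [-0.02, 0, 0], [-0.03, 0, 0], [-0.03, 0, 0], [-0.02, 0, 0], [-0.01, 0, 0]], twist=[0, 0, 0, 0, 0, 0, 0, 0, 0, 0, 0], claw=[0.3, 0.5, 0.6, 0.7, 0.85, 1, 1, 1, 1, 1, 1])

```text
time_s: 16.0
tcp_pos: [0.4459, -0.0004, 0.1549]
ee_rot: [[0.022, 0.392, 0.92], [0.007, 0.92, -0.392], [-1.0, 0.015, 0.017]]
wrist_force: [-0.5, 0.3, -1.2]
gripper_width: 0.997
```

```bash
python3 - <<'E'
from h import *
go(.5846,.269,.2)
W=snap("wrist","w8")
m=hsvmask(W,(135,80,40),(165,255,255));print("filter",mec(W,m,.036))
E
```

```text
t 16.0 tcp [ 4.459e-01 -4.000e-04  1.549e-01] shift [-0.04    0.3028  0.0227] yaw 66.92 x [ 0.0217  0.0074 -0.9997] F [-0.5  0.3 -1.2] g 0.997 j6 -134.1
filter (array([ 0.3518, -0.1351]), 0.104)
```

View pics/w8.png

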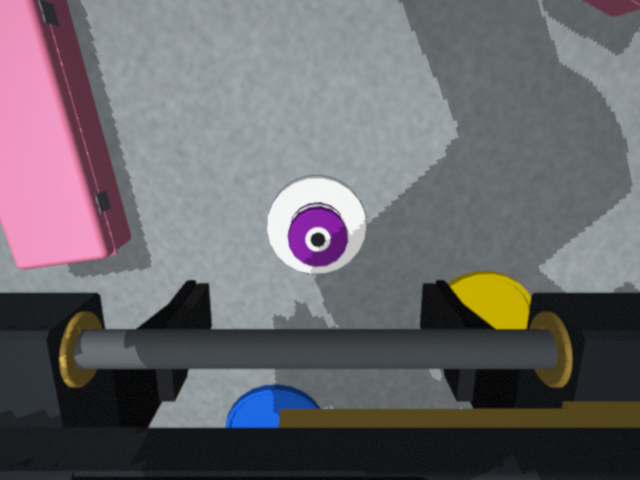

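```bash
python3 - <<'E'
from h import *
import pickle
W=pickle.load(open("w8.pkl","rb"))
m=hsvmask(W,(135,80,40),(165,255,255),(280,190,360,280));print("filter",mec(W,m,.036),ray(W,(317.5,239.5),.036))
h=cv2.cvtColor(W["pixels"],cv2.COLOR_RGB2HSV); w=((h[...,1]<25)&(h[...,2]>200)); k=np.zeros_like(w);k[165:285,255:375]=1
w=hsvmask(W,(0,0,200),(180,25,255),(255,165,375,285))|m
print("stand",mec(W,w,.012), [np.round(q,4) for q in circ(W,w,.012)])
E
```

```text
filter (array([0.449 , 0.0013]), 0.0401) [0.45074497 0.00072222 0.036     ]
stand (array([0.449 , 0.0008]), 0.0696) [array([ 4.445e-01, -1.000e-04]), np.float64(0.0611)]
```

Emit:
apply_moves(xyz=[[-0.01, 0.01, 0.001], [-0.01, 0.02, 0.002], [-0.01, 0.03, 0.002], [-0.01, 0.035, 0.002], [-0.005, 0.035, 0.002], [0, 0.035, 0.002], [0, 0.035, 0.002], [0, 0.03, 0.002], [0, 0.025, 0.002], [0, 0.015, 0.002], [0, 0.01, 0.001], [0, 0, 0]], twist=[0, 0, 0, 0, 0, 0, 0, 0, 0, 0, 0, 0], claw=[1, 1, 1, 1, 1, 1, 1, 1, 1, 1, 1, 1])

```text
time_s: 17.25
tcp_pos: [0.5744, 0.257, 0.208]
ee_rot: [[0.021, 0.395, 0.919], [0.007, 0.919, -0.395], [-1.0, 0.015, 0.016]]
wrist_force: [0.2, -0.1, -0.2]
gripper_width: 1.001
```

```bash
python3 - <<'E'
from h import *
W=snap("wrist","w9")
b=hsvmask(W,(100,100,40),(125,255,255),(200,60,440,300));print("blue lid",mec(W,b,.1),b.sum())
y=hsvmask(W,(20,100,60),(35,255,255),(200,0,440,230));print("yel lid",mec(W,y,.1))
go(.5846,.269,.068)
E
```

```text
blue lid (array([0.5831, 0.2694]), 0.0529) 5155
yel lid (array([0.4988, 0.3025]), 0.0516)
t 17.3 tcp [0.574  0.2563 0.2079] shift [0.1401 0.0138 0.0026] yaw 66.73 x [ 0.0201  0.0071 -0.9998] F [ 0.  -0.1  0.2] g 0.999 j6 -152.5
```

View pics/w9.png

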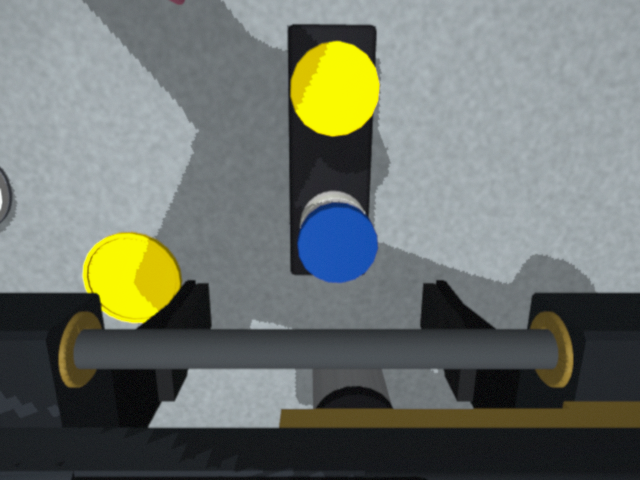

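Emit:
apply_moves(xyz=[[0.008, 0.005, 0.001], [0.015, 0.004, 0.001], [0.015, 0.002, 0], [0.015, 0.001, 0], [0.015, 0, 0], [0.01, 0, 0], [0.006, 0, 0], [0.003, 0, 0], [0, 0, 0], [0, 0, 0]], twist=[0, 0, 0, 0, 0, 0, 0, 0, 0, 0], claw=[1, 1, 1, 1, 1, 1, 1, 1, 1, 1])

```text
time_s: 18.3
tcp_pos: [0.5804, 0.2629, 0.1129]
ee_rot: [[0.016, 0.4, 0.917], [0.005, 0.917, -0.4], [-1.0, 0.011, 0.013]]
wrist_force: [0.1, 0.2, -0.2]
gripper_width: 0.999
```

```bash
python3 - <<'E'
from h import *
go(.5835,.269,.068)
E
```

```text
t 18.3 tcp [0.5804 0.2629 0.1129] shift [ 0.045   0.0063 -0.0002] yaw 66.45 x [ 0.0158  0.005  -0.9999] F [ 0.1  0.2 -0.2] g 0.999 j6 -152.9
```

Emit:
apply_moves(xyz=[[0.005, 0.003, 0], [0.01, 0.002, 0], [0.01, 0.001, 0], [0.008, 0, 0], [0.005, 0, 0], [0.002, 0, 0], [0, 0, 0], [0, 0, 0]], twist=[0, 0, 0, 0, 0, 0, 0, 0], claw=[1, 1, 1, 1, 1, 1, 1, 1])

```text
time_s: 19.1
tcp_pos: [0.5843, 0.2697, 0.0702]
ee_rot: [[0.017, 0.399, 0.917], [0.006, 0.917, -0.399], [-1.0, 0.012, 0.014]]
wrist_force: [-0.6, 0.0, 1.3]
gripper_width: 1.004
```

```bash
python3 - <<'E'
from h import *
go(.5835,.269,.068)
W=snap("wrist","w10")
E
```

```text
t 19.1 tcp [0.5843 0.2697 0.0702] shift [ 0.0022 -0.0009 -0.0005] yaw 66.46 x [ 0.0174  0.006  -0.9998] F [-0.6  0.   1.3] g 1.004 j6 -153.2
```

View pics/w10.png

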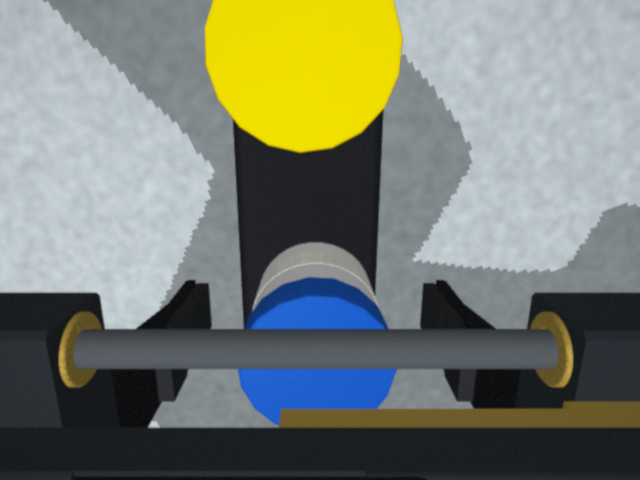

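Emit:
apply_moves(xyz=[[0, 0, 0], [0, 0, 0], [0, 0, 0], [0, 0, 0], [0, 0, 0], [0, 0, 0]], twist=[0, 0, 0, 0, 0, 0], claw=[0.75, 0.65, 0.6, 0.45, 0.4, 0.4])

```text
time_s: 19.75
tcp_pos: [0.5848, 0.2699, 0.0719]
ee_rot: [[0.02, 0.399, 0.917], [0.007, 0.917, -0.399], [-1.0, 0.015, 0.015]]
wrist_force: [-0.5, -0.2, -0.5]
gripper_width: 0.577
```

Emit:
apply_moves(xyz=[[-0.005, 0, 0], [-0.01, 0, 0], [-0.015, 0, 0], [-0.015, 0, 0], [-0.015, 0, 0], [-0.01, 0, 0], [-0.005, 0, 0], [0, 0, 0]], twist=[0, 0, 0, 0, 0, 0, 0, 0], claw=[0.4, 0.4, 0.4, 0.4, 0.4, 0.4, 0.4, 0.4])

```text
time_s: 20.55
tcp_pos: [0.5823, 0.2689, 0.1515]
ee_rot: [[0.017, 0.4, 0.916], [0.007, 0.916, -0.4], [-1.0, 0.013, 0.013]]
wrist_force: [-0.5, 0.5, -1.7]
gripper_width: 0.581
```

```bash
python3 - <<'E'
from h import *
go(.602,-.1005,.14)
W=snap("wrist","w11")
E
```

```text
t 20.55 tcp [0.5823 0.2689 0.1515] shift [ 0.0092 -0.3309  0.1657] yaw 66.43 x [ 0.0174  0.0071 -0.9998] F [-0.5  0.5 -1.7] g 0.581 j6 -153.1
```

View pics/w11.png

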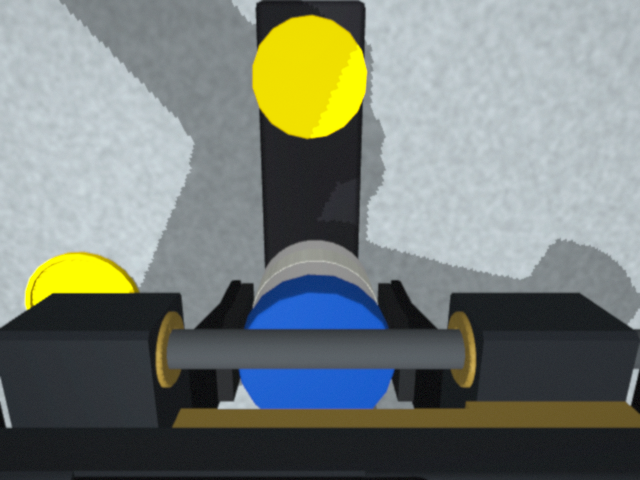

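Emit:
apply_moves(xyz=[[0, -0.009, 0.004], [0, -0.018, 0.009], [0, -0.027, 0.014], [0, -0.036, 0.018], [0, -0.036, 0.018], [0, -0.036, 0.018], [0, -0.036, 0.018], [0, -0.036, 0.018], [0, -0.027, 0.014], [0, -0.018, 0.009], [0, -0.009, 0.004], [0, 0, 0]], twist=[0, 0, 0, 0, 0, 0, 0, 0, 0, 0, 0, 0], claw=[0.4, 0.4, 0.4, 0.4, 0.4, 0.4, 0.4, 0.4, 0.4, 0.4, 0.4, 0.4])

```text
time_s: 21.8
tcp_pos: [0.5895, -0.0803, 0.1415]
ee_rot: [[-0.001, 0.406, 0.914], [0.0, 0.914, -0.406], [-1.0, -0.0, -0.001]]
wrist_force: [0.4, 0.3, -0.7]
gripper_width: 0.581
```

```bash
python3 - <<'E'
from h import *
go(.602,-.1005,.14)
W=snap("wrist","w12");T=snap("top","t12")
E
```

```text
t 21.8 tcp [ 0.5895 -0.0803  0.1415] shift [ 0.0015 -0.0134  0.0196] yaw 66.04 x [-1.2e-03  4.0e-04 -1.0e+00] F [ 0.4  0.3 -0.7] g 0.581 j6 -121.7
```

View pics/w12.png

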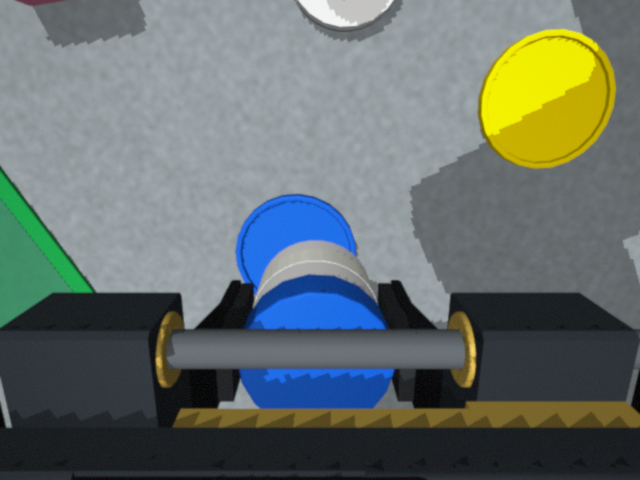

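```bash
cat >> h.py <<'E'
def fitcirc(P,Rr):
    from scipy.optimize import least_squares
    f=least_squares(lambda q:np.hypot(P[:,0]-q[0],P[:,1]-q[1])-Rr,P.mean(0),loss="soft_l1",f_scale=.001); return np.round(f.x,4),np.sqrt(np.mean(f.fun**2))
E
python3 - <<'E'
from h import *
import pickle
W=pickle.load(open("w12.pkl","rb"));T=pickle.load(open("top0.pkl","rb"))
m=hsvmask(W,(100,100,40),(125,255,255),(200,180,400,300))
mm=np.zeros_like(m)
for c in range(240,356):
    k=np.nonzero(m[:,c])[0]
    if len(k) and k[0]<250: mm[k[0],c]=1
for rr in range(200,250):
    k=np.nonzero(m[rr])[0]
    if len(k): mm[rr,k[0]]=1; mm[rr,k[-1]]=1 if k[-1]>320 else 0
print("dish",fitcirc(planepts(W,mm,.008),.042))
b=hsvmask(T,(100,60,40),(125,255,255),(320,190,410,280));print("top",mec(T,b,.008))
y=hsvmask(W,(20,100,60),(35,255,255),(460,10,640,190));print("ydish",mec(W,y,.008))
E
```

```text
dish (array([ 0.5994, -0.0999]), np.float64(0.0004789165012802469))
top (array([ 0.5993, -0.1006]), 0.086)
ydish (array([0.5712, 0.0853]), 0.0851)
```

Emit:
apply_moves(xyz=[[0.005, -0.004, 0.005], [0.01, -0.004, 0.005], [0.015, -0.003, 0.005], [0.015, -0.002, 0.003], [0.015, 0, 0.001], [0.01, 0, 0], [0.006, 0, 0], [0.003, 0, 0], [0, 0, 0], [0, 0, 0]], twist=[0, 0, 0, 0, 0, 0, 0, 0, 0, 0], claw=[0.4, 0.4, 0.4, 0.4, 0.4, 0.4, 0.4, 0.4, 0.4, 0.4])

```text
time_s: 22.9
tcp_pos: [0.6034, -0.0952, 0.0532]
ee_rot: [[-0.004, 0.397, 0.918], [0.001, 0.918, -0.397], [-1.0, -0.001, -0.004]]
wrist_force: [-0.1, 0.9, -1.7]
gripper_width: 0.583
```

```bash
python3 - <<'E'
from h import *
go(.601,-.1005,.034)
E
```

```text
t 22.9 tcp [ 0.6034 -0.0952  0.0532] shift [ 0.0192 -0.0058  0.    ] yaw 66.61 x [-4.3e-03  8.0e-04 -1.0e+00] F [-0.1  0.9 -1.7] g 0.583 j6 -119.5
```

Emit:
apply_moves(xyz=[[0.004, -0.003, 0], [0.005, -0.003, 0], [0.003, 0, 0], [0.002, 0, 0], [0, 0, 0], [0, 0, 0]], twist=[0, 0, 0, 0, 0, 0], claw=[0.4, 0.4, 0.4, 0.4, 0.4, 0.4])

```text
time_s: 23.5
tcp_pos: [0.6018, -0.1013, 0.04]
ee_rot: [[-0.0, 0.397, 0.918], [0.001, 0.918, -0.397], [-1.0, 0.001, -0.001]]
wrist_force: [0.2, -0.2, -2.0]
gripper_width: 0.578
```

```bash
python3 - <<'E'
from h import *
go(.601,-.1005,.034);W=snap("wrist","w13")
E
```

```text
t 23.5 tcp [ 0.6018 -0.1013  0.04  ] shift [ 0.006   0.0004 -0.001 ] yaw 66.61 x [-3.e-04  9.e-04 -1.e+00] F [ 0.2 -0.2 -2. ] g 0.578 j6 -118.9
```

View pics/w13.png

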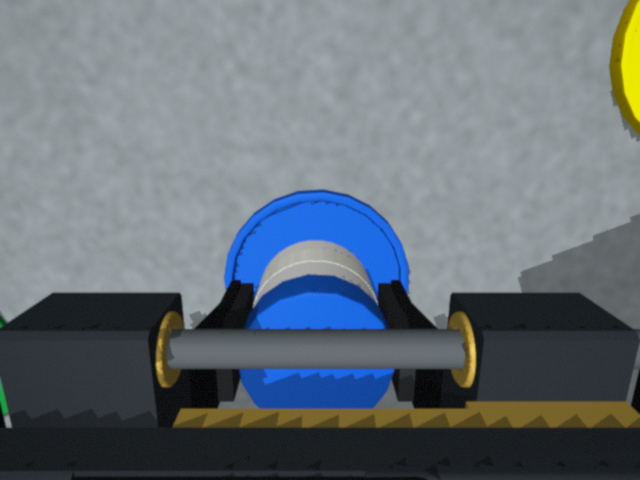

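Emit:
apply_moves(xyz=[[0.003, 0, 0], [0.002, 0, 0], [0.001, 0, 0], [0, 0, 0]], twist=[0, 0, 0, 0], claw=[0.4, 0.4, 0.4, 0.4])

```text
time_s: 23.95
tcp_pos: [0.602, -0.1011, 0.0337]
ee_rot: [[0.0, 0.397, 0.918], [0.001, 0.918, -0.397], [-1.0, 0.001, -0.0]]
wrist_force: [-1.4, -0.4, -1.3]
gripper_width: 0.582
```

Emit:
apply_moves(xyz=[[0.0015, 0, 0], [0, 0, 0]], twist=[0, 0], claw=[0.4, 0.4])

```text
time_s: 24.15
tcp_pos: [0.6024, -0.101, 0.0334]
ee_rot: [[0.001, 0.396, 0.918], [0.001, 0.918, -0.396], [-1.0, 0.001, 0.001]]
wrist_force: [-0.7, -0.5, -1.4]
gripper_width: 0.58
```

Emit:
apply_moves(xyz=[[0, 0, 0], [0, 0, 0], [0, 0, 0], [0, 0, 0], [-0.01, 0, 0], [-0.02, 0, 0], [-0.03, 0, 0], [-0.035, 0, 0], [-0.03, 0, 0], [-0.02, 0, 0], [-0.01, 0, 0]], twist=[0, 0, 0, 0, 0, 0, 0, 0, 0, 0, 0], claw=[0.6, 0.65, 0.75, 0.9, 1, 1, 1, 1, 1, 1, 1])

```text
time_s: 25.25
tcp_pos: [0.6019, -0.1016, 0.1969]
ee_rot: [[0.001, 0.396, 0.918], [-0.001, 0.918, -0.396], [-1.0, -0.0, 0.001]]
wrist_force: [-0.1, -0.0, 0.3]
gripper_width: 1.002
```

```bash
python3 - <<'E'
from h import *
go(.4988,.3025,.2)
W=snap("wrist","w14")
b=hsvmask(W,(100,100,40),(125,255,255),(200,60,440,330));print("blue lid at .061",mec(W,b,.061))
E
```

```text
t 25.25 tcp [ 0.6019 -0.1016  0.1969] shift [-0.0033  0.3303 -0.2546] yaw 66.69 x [ 7.e-04 -5.e-04 -1.e+00] F [-0.1 -0.   0.3] g 1.002 j6 -118.9
blue lid at .061 (array([ 0.5908, -0.0962]), 0.0749)
```

View pics/w14.png

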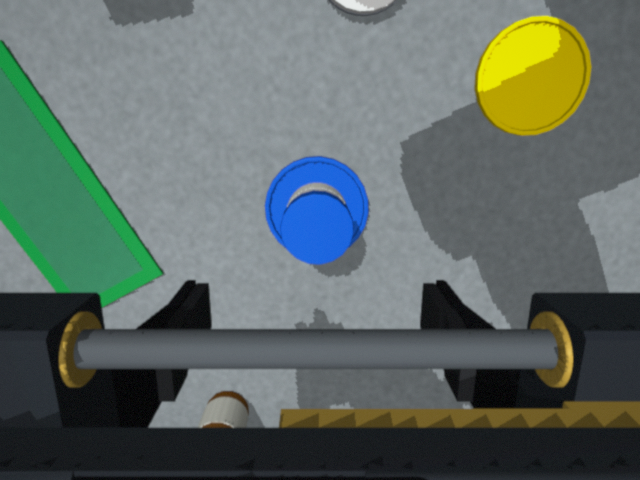

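Emit:
apply_moves(xyz=[[0, 0.009, -0.007], [0, 0.018, -0.014], [0, 0.027, -0.021], [0, 0.036, -0.027], [0, 0.036, -0.027], [0, 0.036, -0.027], [0, 0.036, -0.027], [0, 0.036, -0.027], [0, 0.036, -0.027], [0, 0.027, -0.021], [0, 0.018, -0.014], [0, 0.009, -0.007]], twist=[0, 0, 0, 0, 0, 0, 0, 0, 0, 0, 0, 0], claw=[1, 1, 1, 1, 1, 1, 1, 1, 1, 1, 1, 1])

```text
time_s: 26.5
tcp_pos: [0.4897, 0.3093, 0.1803]
ee_rot: [[-0.024, 0.399, 0.917], [-0.013, 0.917, -0.399], [-1.0, -0.022, -0.017]]
wrist_force: [-0.1, -0.1, -0.7]
gripper_width: 0.998
```

```bash
python3 - <<'E'
from h import *
import pickle
W=pickle.load(open("w14.pkl","rb")); print("jar lid",ray(W,(317,228),.061),"dish",ray(W,(317,206),.008))
go(.4988,.3025,.07)
W=snap("wrist","w15")
y=hsvmask(W,(20,100,60),(35,255,255),(200,0,440,330));print("yel lid",mec(W,y,.1))
E
```

```text
jar lid [ 0.6011446  -0.10045061  0.061     ] dish [ 0.59724377 -0.09861513  0.008     ]
t 26.5 tcp [0.4897 0.3093 0.1803] shift [ 0.1101 -0.0002  0.0129] yaw 66.48 x [-0.0244 -0.0131 -0.9996] F [-0.1 -0.1 -0.7] g 0.998 j6 -161.2
yel lid (array([0.4973, 0.3037]), 0.054)
```

View pics/w15.png

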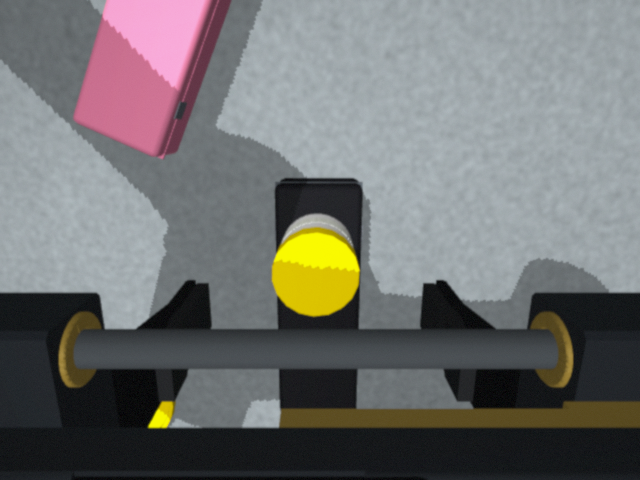

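Emit:
apply_moves(xyz=[[0, 0, 0.003], [0, 0, 0.003], [0.005, 0, 0.003], [0.01, 0, 0.002], [0.012, 0, 0], [0.012, 0, 0], [0.01, 0, 0], [0.006, 0, 0], [0.003, 0, 0], [0, 0, 0], [0, 0, 0]], twist=[0, 0, 0, 0, 0, 0, 0, 0, 0, 0, 0], claw=[1, 1, 1, 1, 1, 1, 1, 1, 1, 1, 1])

```text
time_s: 27.65
tcp_pos: [0.4981, 0.2989, 0.1133]
ee_rot: [[-0.03, 0.403, 0.914], [-0.018, 0.915, -0.404], [-0.999, -0.029, -0.02]]
wrist_force: [0.7, -0.4, 0.6]
gripper_width: 0.998
```

```bash
python3 - <<'E'
from h import *
go(.498,.303,.07)
W=snap("wrist","w16")
E
```

```text
t 27.65 tcp [0.4981 0.2989 0.1133] shift [ 0.0432  0.0049 -0.0009] yaw 66.19 x [-0.0303 -0.0181 -0.9994] F [ 0.7 -0.4  0.6] g 0.998 j6 -160.0
```

View pics/w16.png

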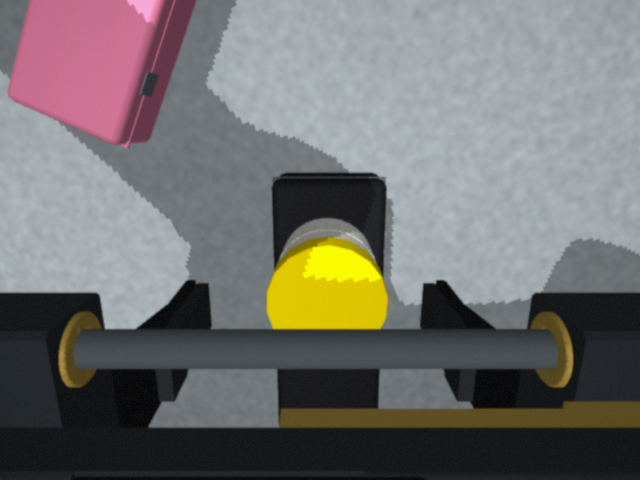

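Emit:
apply_moves(xyz=[[-0.01, 0.001, 0], [-0.01, 0.001, 0], [-0.01, 0.001, 0], [-0.01, 0.001, 0], [-0.01, 0, 0], [-0.01, 0, 0], [-0.01, 0, 0], [0, 0, 0]], twist=[0, 0, 0, 0, 0, 0, 0, 0], claw=[1, 1, 1, 1, 1, 1, 1, 1])

```text
time_s: 28.5
tcp_pos: [0.5035, 0.3056, 0.1937]
ee_rot: [[-0.024, 0.403, 0.915], [-0.013, 0.915, -0.403], [-1.0, -0.021, -0.017]]
wrist_force: [-0.3, 0.2, 0.1]
gripper_width: 1.004
```

Emit:
apply_moves(xyz=[[0.035, 0, 0], [0.035, 0, 0], [0, 0, 0], [0, 0, 0], [0, 0, 0], [0, 0, 0]], twist=[0, 0, 0, 0, 0, 0], claw=[1, 1, 1, 1, 1, 1])

```text
time_s: 29.1
tcp_pos: [0.5038, 0.3062, 0.1265]
ee_rot: [[-0.018, 0.402, 0.915], [-0.008, 0.915, -0.403], [-1.0, -0.015, -0.013]]
wrist_force: [-0.1, 0.5, -0.5]
gripper_width: 0.998
```

Emit:
apply_moves(xyz=[[-0.01, 0, 0], [-0.01, 0, 0], [-0.01, 0, 0], [-0.01, 0, 0], [-0.01, 0, 0], [-0.01, 0, 0], [-0.01, -0.001, -0.002], [0, -0.001, -0.001]], twist=[0, 0, 0, 0, 0, 0, 0, 0], claw=[1, 1, 1, 1, 1, 1, 1, 1])

```text
time_s: 29.9
tcp_pos: [0.5032, 0.3075, 0.2086]
ee_rot: [[-0.01, 0.402, 0.916], [-0.002, 0.916, -0.402], [-1.0, -0.006, -0.009]]
wrist_force: [0.6, 0.9, -0.3]
gripper_width: 0.994
```

Emit:
apply_moves(xyz=[[0.035, -0.001, -0.001], [0.035, 0, 0], [0, 0, 0], [0, 0, 0], [0, 0, 0]], twist=[0, 0, 0, 0, 0], claw=[1, 1, 1, 1, 1])

```text
time_s: 30.4
tcp_pos: [0.5017, 0.3077, 0.14]
ee_rot: [[-0.007, 0.401, 0.916], [0.001, 0.916, -0.402], [-1.0, -0.002, -0.007]]
wrist_force: [-0.5, -0.1, 0.2]
gripper_width: 0.997
```

```bash
python3 - <<'E'
from h import *
go(.498,.303,.07)
E
```

```text
t 30.4 tcp [0.5017 0.3077 0.14  ] shift [ 0.07   -0.0056 -0.001 ] yaw 66.33 x [-0.0071  0.001  -1.    ] F [-0.5 -0.1  0.2] g 0.997 j6 -160.5
```

Tilt now about 0.4°. Descend to the yellow jar.

Emit:
apply_moves(xyz=[[0.006, -0.003, 0], [0.012, -0.003, 0], [0.015, -0.001, -0.001], [0.014, 0, 0], [0.008, 0, 0], [0.004, 0, 0], [0.002, 0, 0], [0, 0, 0], [0, 0, 0]], twist=[0, 0, 0, 0, 0, 0, 0, 0, 0], claw=[1, 1, 1, 1, 1, 1, 1, 1, 1])

```text
time_s: 31.3
tcp_pos: [0.4997, 0.3028, 0.0803]
ee_rot: [[0.0, 0.402, 0.916], [0.008, 0.916, -0.402], [-1.0, 0.008, -0.003]]
wrist_force: [-0.3, 0.2, 0.0]
gripper_width: 1.002
```

```bash
python3 - <<'E'
from h import *
go(.498,.303,.07);W=snap("wrist","w17")
E
```

```text
t 31.3 tcp [0.4997 0.3028 0.0803] shift [ 0.0103 -0.0006 -0.0016] yaw 66.33 x [ 5.e-04  8.e-03 -1.e+00] F [-0.3  0.2  0. ] g 1.002 j6 -160.3
```

View pics/w17.png

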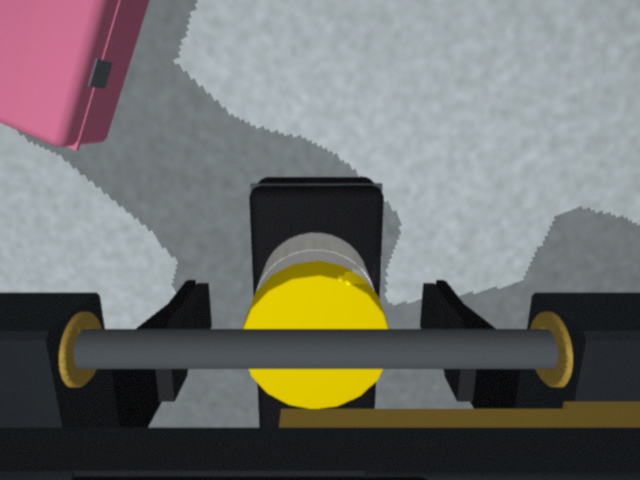

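Emit:
apply_moves(xyz=[[0.004, 0, -0.001], [0.004, 0, 0], [0.002, 0, 0], [0, 0, 0], [0, 0, 0], [0, 0, 0], [0, 0, 0], [0, 0, 0], [0, 0, 0], [0, 0, 0]], twist=[0, 0, 0, 0, 0, 0, 0, 0, 0, 0], claw=[1, 1, 1, 1, 0.75, 0.65, 0.6, 0.45, 0.4, 0.4])

```text
time_s: 32.35
tcp_pos: [0.4992, 0.3038, 0.0707]
ee_rot: [[0.002, 0.401, 0.916], [0.01, 0.916, -0.401], [-1.0, 0.01, -0.002]]
wrist_force: [0.2, 0.1, -0.7]
gripper_width: 0.581
```

Emit:
apply_moves(xyz=[[-0.005, 0, 0], [-0.01, 0, 0], [-0.015, 0, 0], [-0.015, 0, 0], [-0.01, 0, 0], [-0.005, 0, 0], [0, 0, 0]], twist=[0, 0, 0, 0, 0, 0, 0], claw=[0.4, 0.4, 0.4, 0.4, 0.4, 0.4, 0.4])

```text
time_s: 33.05
tcp_pos: [0.4985, 0.3028, 0.1348]
ee_rot: [[0.001, 0.402, 0.916], [0.009, 0.916, -0.402], [-1.0, 0.009, -0.003]]
wrist_force: [0.0, 0.2, -1.1]
gripper_width: 0.581
```

```bash
python3 - <<'E'
from h import *
go(.5715,.086,.13);W=snap("wrist","w18")
E
```

```text
t 33.05 tcp [0.4985 0.3028 0.1348] shift [ 0.0028 -0.1692  0.154 ] yaw 66.31 x [ 0.0011  0.0093 -1.    ] F [ 0.   0.2 -1.1] g 0.581 j6 -160.5
```

View pics/w18.png

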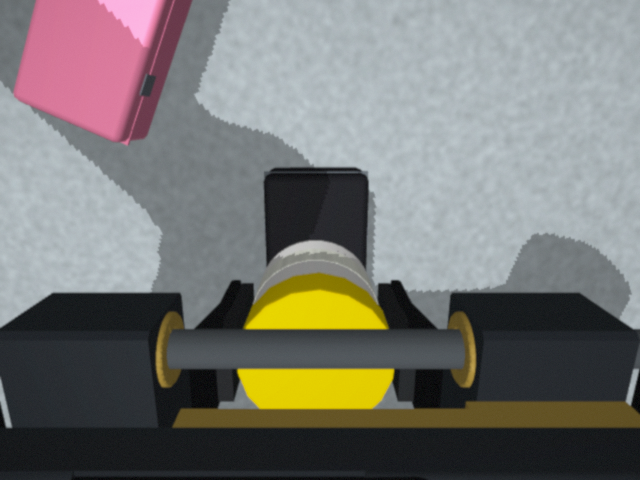

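Emit:
apply_moves(xyz=[[0, -0.006, 0.005], [0, -0.013, 0.012], [0, -0.02, 0.019], [0, -0.026, 0.024], [0, -0.028, 0.026], [0, -0.026, 0.024], [0, -0.02, 0.019], [0, -0.015, 0.014], [0, -0.01, 0.008], [0, -0.006, 0.004], [0, 0, 0]], twist=[0, 0, 0, 0, 0, 0, 0, 0, 0, 0, 0], claw=[0.4, 0.4, 0.4, 0.4, 0.4, 0.4, 0.4, 0.4, 0.4, 0.4, 0.4])

```text
time_s: 34.2
tcp_pos: [0.5712, 0.0646, 0.1257]
ee_rot: [[-0.013, 0.405, 0.914], [0.001, 0.914, -0.405], [-1.0, -0.004, -0.012]]
wrist_force: [0.5, 0.1, -1.0]
gripper_width: 0.581
```

```bash
python3 - <<'E'
from h import *
go(.5715,.086,.033);W=snap("wrist","w19")
E
```

```text
t 34.2 tcp [0.5712 0.0646 0.1257] shift [ 0.0927  0.0201 -0.0072] yaw 66.09 x [-0.013   0.0015 -0.9999] F [ 0.5  0.1 -1. ] g 0.581 j6 -136.0
```

View pics/w19.png

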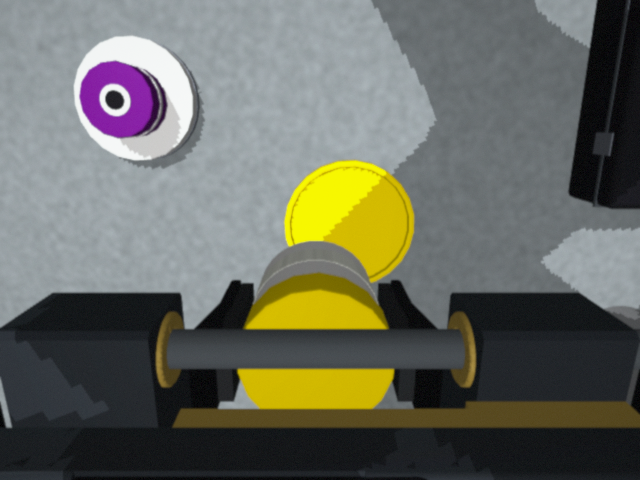

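Emit:
apply_moves(xyz=[[0.003, 0.006, -0.002], [0.006, 0.008, -0.002], [0.01, 0.006, -0.002], [0.012, 0.002, 0], [0.012, 0, 0], [0.01, 0, 0], [0.006, 0, 0], [0.003, 0, 0], [0, 0, 0], [0, 0, 0]], twist=[0, 0, 0, 0, 0, 0, 0, 0, 0, 0], claw=[0.4, 0.4, 0.4, 0.4, 0.4, 0.4, 0.4, 0.4, 0.4, 0.4])

```text
time_s: 35.25
tcp_pos: [0.5725, 0.0934, 0.0565]
ee_rot: [[-0.016, 0.399, 0.917], [0.001, 0.917, -0.399], [-1.0, -0.006, -0.015]]
wrist_force: [-1.0, 0.3, -1.5]
gripper_width: 0.578
```

```bash
python3 - <<'E'
from h import *
go(.5715,.086,.033)
E
```

```text
t 35.25 tcp [0.5725 0.0934 0.0565] shift [ 0.0235 -0.0071  0.0024] yaw 66.47 x [-1.560e-02  6.000e-04 -9.999e-01] F [-1.   0.3 -1.5] g 0.578 j6 -138.2
```

Emit:
apply_moves(xyz=[[0.004, -0.003, 0.001], [0.006, -0.003, 0.001], [0.004, -0.001, 0], [0.002, 0, 0], [0, 0, 0], [0, 0, 0]], twist=[0, 0, 0, 0, 0, 0], claw=[0.4, 0.4, 0.4, 0.4, 0.4, 0.4])

```text
time_s: 35.85
tcp_pos: [0.572, 0.0852, 0.0405]
ee_rot: [[-0.013, 0.4, 0.916], [0.002, 0.916, -0.4], [-1.0, -0.004, -0.012]]
wrist_force: [0.6, -0.1, -0.8]
gripper_width: 0.581
```

```bash
python3 - <<'E'
from h import *
go(.5715,.086,.033);W=snap("wrist","w20")
E
```

```text
t 35.85 tcp [0.572  0.0852 0.0405] shift [ 0.0075  0.0005 -0.0007] yaw 66.42 x [-0.0129  0.0016 -0.9999] F [ 0.6 -0.1 -0.8] g 0.581 j6 -137.5
```

View pics/w20.png

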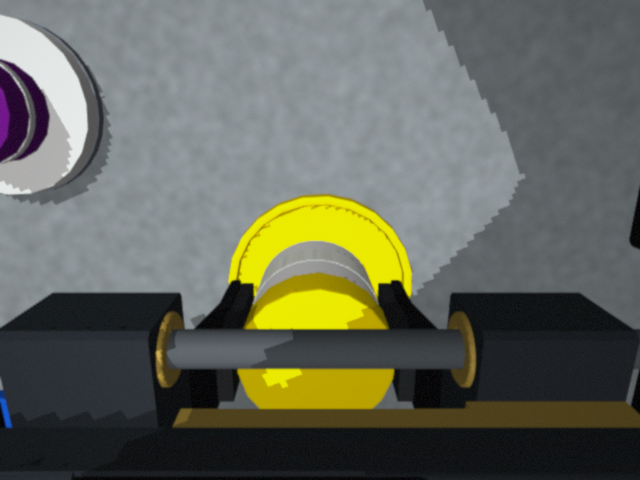

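Emit:
apply_moves(xyz=[[0.003, 0.001, 0], [0.002, 0, 0], [0.001, 0, 0], [0.001, 0, 0], [0, 0, 0]], twist=[0, 0, 0, 0, 0], claw=[0.4, 0.4, 0.4, 0.4, 0.4])

```text
time_s: 36.4
tcp_pos: [0.5726, 0.0867, 0.0332]
ee_rot: [[-0.012, 0.4, 0.917], [0.002, 0.917, -0.4], [-1.0, -0.003, -0.012]]
wrist_force: [0.7, -0.0, -1.5]
gripper_width: 0.581
```

Emit:
apply_moves(xyz=[[0.0015, 0, 0], [0, 0, 0]], twist=[0, 0], claw=[0.4, 0.4])

```text
time_s: 36.6
tcp_pos: [0.5729, 0.0868, 0.032]
ee_rot: [[-0.011, 0.399, 0.917], [0.002, 0.917, -0.399], [-1.0, -0.003, -0.011]]
wrist_force: [-0.5, 0.2, -1.6]
gripper_width: 0.579
```

Release, rise, then look.

Emit:
apply_moves(xyz=[[0, 0, 0], [0, 0, 0], [0, 0, 0], [0, 0, 0], [-0.01, 0, 0], [-0.02, 0, 0], [-0.03, 0, 0], [-0.035, 0, 0], [-0.03, 0, 0], [-0.02, 0, 0], [-0.01, 0, 0]], twist=[0, 0, 0, 0, 0, 0, 0, 0, 0, 0, 0], claw=[0.6, 0.65, 0.75, 0.9, 1, 1, 1, 1, 1, 1, 1])

```text
time_s: 37.7
tcp_pos: [0.5745, 0.0859, 0.1961]
ee_rot: [[-0.011, 0.399, 0.917], [0.001, 0.917, -0.399], [-1.0, -0.004, -0.011]]
wrist_force: [-0.0, -0.4, -1.0]
gripper_width: 0.999
```

```bash
python3 - <<'E'
from h import *
from station import imaging
go(.54,.283,.22)
W=snap("wrist","w21");T=snap("top","t21")
for o in imaging.regions_of("case_mid",W)[:3]: print("W",round(o["p"],2),o["centre"],[np.round(q,4) for q in rect(W,o["mask"],.044)])
for o in imaging.regions_of("case_mid",T)[:3]: print("T",round(o["p"],2),o["centre"],[np.round(q,4) for q in rect(T,o["mask"],.044)])
E
```

```text
t 37.7 tcp [0.5745 0.0859 0.1961] shift [-0.0233  0.1668 -0.1106] yaw 66.48 x [-0.0112  0.001  -0.9999] F [-0.  -0.4 -1. ] g 0.999 j6 -137.7
W 0.72 [558.7, 98.1] [array([0.5616, 0.2656]), array([0.0744, 0.1269]), np.float64(-23.7172)]
T 0.87 [152.8, 269.1] [array([0.5298, 0.2814]), array([0.0695, 0.1583]), np.float64(-23.7585)]
T 0.58 [378.5, 385.3] [array([ 0.3145, -0.1297]), array([0.0657, 0.1793]), np.float64(-15.5532)]
```

View pics/w21.png

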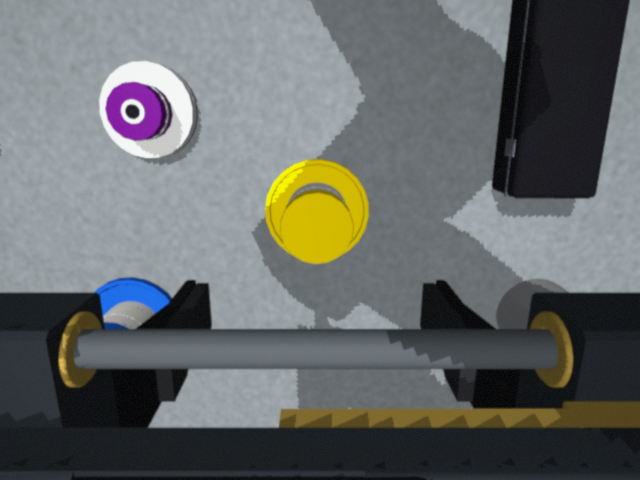

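View pics/t21.png

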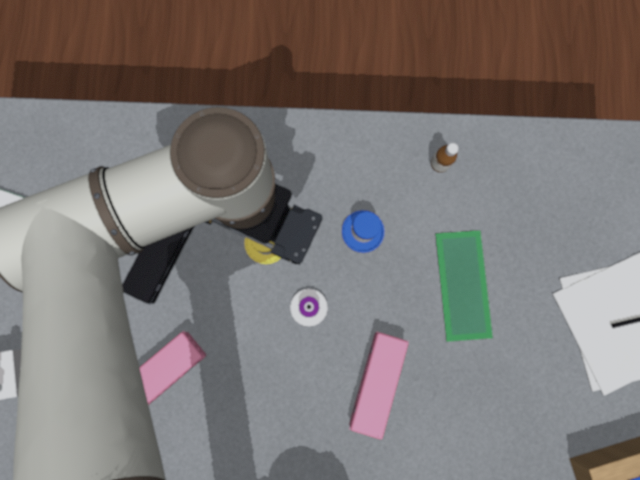

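Emit:
apply_moves(xyz=[[-0.005, 0.007, -0.002], [-0.01, 0.014, -0.004], [-0.012, 0.021, -0.006], [-0.012, 0.028, -0.008], [-0.012, 0.028, -0.008], [-0.01, 0.028, -0.008], [-0.005, 0.021, -0.006], [-0.004, 0.014, -0.004], [-0.003, 0.008, -0.002], [0, 0.004, -0.001], [0, 0, 0], [0, 0, 0]], twist=[0, 0, 0, 0, 0, 0, 0, 0, 0, 0, 0, 0], claw=[1, 1, 1, 1, 1, 1, 1, 1, 1, 1, 1, 1])

```text
time_s: 39.1
tcp_pos: [0.5969, 0.279, 0.2596]
ee_rot: [[-0.033, 0.397, 0.917], [-0.009, 0.918, -0.397], [-0.999, -0.021, -0.026]]
wrist_force: [-0.4, -0.0, 0.6]
gripper_width: 0.996
```

```bash
python3 - <<'E'
from h import *
from station import imaging
go(.5415,.286,.022)
W=snap("wrist","w22")
for o in imaging.regions_of("case_mid",W)[:3]: print("W",round(o["p"],2),o["centre"],[np.round(q,4) for q in rect(W,o["mask"],.044)])
E
```

```text
t 39.1 tcp [0.5969 0.279  0.2596] shift [ 0.2392 -0.0107 -0.0473] yaw 66.62 x [-0.0325 -0.0085 -0.9994] F [-0.4 -0.   0.6] g 0.996 j6 -151.9
W 0.84 [167.0, 4.6] [array([0.4004, 0.2277]), array([0.0142, 0.0383]), np.float64(66.3334)]
W 0.61 [301.9, 141.0] [array([0.5418, 0.2855]), array([0.0605, 0.1775]), np.float64(-23.344)]
```

View pics/w22.png

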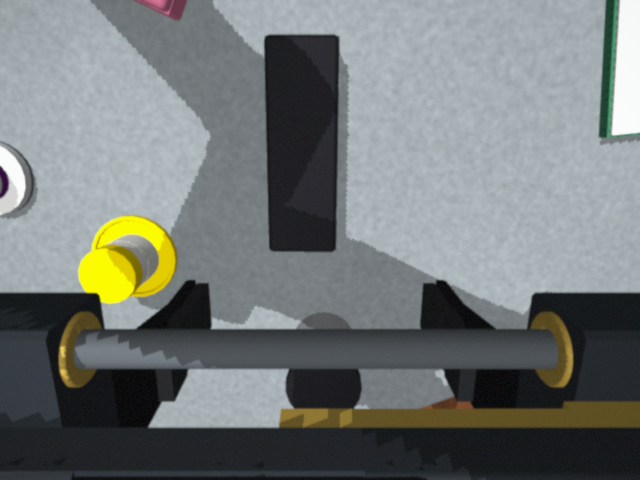

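Emit:
apply_moves(xyz=[[0, -0.002, -0.012], [0, -0.002, -0.015], [0, -0.002, -0.012], [0, -0.001, -0.006], [0, -0.001, 0], [0.035, 0, 0], [0.035, 0, 0], [0.035, 0, 0], [0, 0, 0], [0, 0, 0], [0, 0, 0], [0, 0, 0]], twist=[0, 0, 0, 0, 0, 0, 0, 0, 0, 0, 0, 0], claw=[1, 1, 1, 1, 1, 1, 1, 1, 1, 1, 1, 1])

```text
time_s: 40.4
tcp_pos: [0.5494, 0.288, 0.1612]
ee_rot: [[-0.021, 0.4, 0.916], [-0.002, 0.917, -0.4], [-1.0, -0.01, -0.018]]
wrist_force: [0.0, 0.4, 0.5]
gripper_width: 1.002
```

```bash
python3 - <<'E'
from h import *
go(.5418,.2855,.022)
E
```

```text
t 40.4 tcp [0.5494 0.288  0.1612] shift [ 0.1393 -0.004  -0.0035] yaw 66.45 x [-0.0206 -0.0015 -0.9998] F [0.  0.4 0.5] g 1.002 j6 -155.4
```

Emit:
apply_moves(xyz=[[-0.01, -0.001, 0], [-0.01, -0.001, -0.001], [-0.01, 0, 0], [-0.01, 0, 0], [-0.01, 0, 0], [-0.01, 0, 0], [0, 0, 0], [0.035, 0, 0], [0.035, 0, 0], [0.02, 0, 0], [0, 0, 0], [0, 0, 0]], twist=[0, 0, 0, 0, 0, 0, 0, 0, 0, 0, 0, 0], claw=[1, 1, 1, 1, 1, 1, 1, 1, 1, 1, 1, 1])

```text
time_s: 41.6
tcp_pos: [0.5507, 0.2888, 0.1423]
ee_rot: [[-0.008, 0.399, 0.917], [0.007, 0.917, -0.399], [-1.0, 0.003, -0.011]]
wrist_force: [0.7, -0.2, 1.4]
gripper_width: 0.998
```

```bash
python3 - <<'E'
from h import *
go(.5418,.2855,.022);W=snap("wrist","w23")
from station import imaging
for o in imaging.regions_of("case_mid",W)[:3]: print("W",round(o["p"],2),o["centre"],[np.round(q,4) for q in rect(W,o["mask"],.044)])
E
```

```text
t 41.6 tcp [0.5507 0.2888 0.1423] shift [ 0.1203 -0.007  -0.0056] yaw 66.46 x [-0.0085  0.0074 -0.9999] F [ 0.7 -0.2  1.4] g 0.998 j6 -155.4
W 0.88 [304.3, 200.2] [array([0.5282, 0.2911]), array([0.0596, 0.1494]), np.float64(-23.5199)]
W 0.74 [98.9, 18.3] [array([0.3899, 0.2241]), array([0.024 , 0.0708]), np.float64(66.5414)]
```

View pics/w23.png

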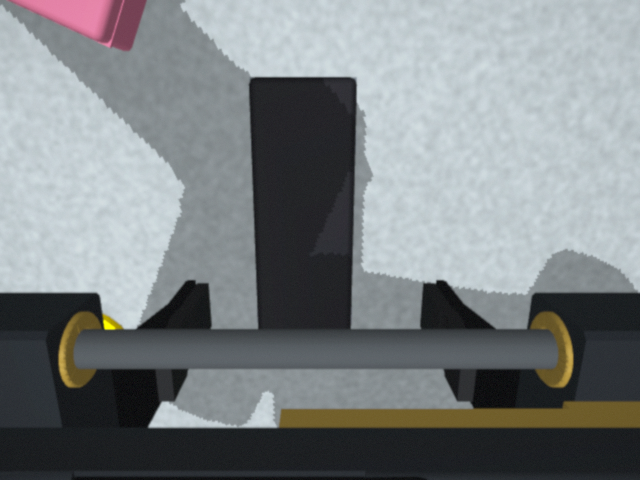

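Emit:
apply_moves(xyz=[[0.006, -0.003, -0.003], [0.012, -0.002, -0.002], [0.015, -0.002, -0.001], [0.015, 0, 0], [0.015, 0, 0], [0.01, 0, 0], [0.006, 0, 0], [0.003, 0, 0], [0, 0, 0], [0, 0, 0]], twist=[0, 0, 0, 0, 0, 0, 0, 0, 0, 0], claw=[1, 1, 1, 1, 1, 1, 1, 1, 1, 1])

```text
time_s: 42.7
tcp_pos: [0.5427, 0.2872, 0.0607]
ee_rot: [[0.0, 0.399, 0.917], [0.015, 0.917, -0.399], [-1.0, 0.014, -0.006]]
wrist_force: [-0.2, 0.5, 0.6]
gripper_width: 1.001
```

```bash
python3 - <<'E'
from h import *
go(.542,.2853,.022)
E
```

```text
t 42.7 tcp [0.5427 0.2872 0.0607] shift [ 0.0387 -0.0025  0.0003] yaw 66.48 x [ 2.000e-04  1.520e-02 -9.999e-01] F [-0.2  0.5  0.6] g 1.001 j6 -155.6
```

Emit:
apply_moves(xyz=[[0.005, -0.001, 0], [0.01, -0.001, 0], [0.009, 0, 0], [0.006, 0, 0], [0.003, 0, 0], [0.001, 0, 0], [0, 0, 0]], twist=[0, 0, 0, 0, 0, 0, 0], claw=[1, 1, 1, 1, 1, 1, 1])

```text
time_s: 43.4
tcp_pos: [0.5423, 0.286, 0.0244]
ee_rot: [[0.001, 0.399, 0.917], [0.016, 0.917, -0.399], [-1.0, 0.015, -0.005]]
wrist_force: [-0.4, -0.4, -0.3]
gripper_width: 1.002
```

```bash
python3 - <<'E'
from h import *
go(.542,.2853,.022)
E
```

```text
t 43.4 tcp [0.5423 0.286  0.0244] shift [ 0.0024 -0.0009 -0.    ] yaw 66.48 x [ 0.0014  0.0162 -0.9999] F [-0.4 -0.4 -0.3] g 1.002 j6 -155.4
```

Emit:
apply_moves(xyz=[[0.001, 0, 0], [0, 0, 0], [0, 0, 0], [0, 0, 0], [0, 0, 0], [0, 0, 0], [0, 0, 0]], twist=[0, 0, 0, 0, 0, 0, 0], claw=[0.85, 0.75, 0.7, 0.6, 0.5, 0.5, 0.5])

```text
time_s: 44.1
tcp_pos: [0.5425, 0.2861, 0.0241]
ee_rot: [[0.002, 0.399, 0.917], [0.017, 0.917, -0.399], [-1.0, 0.016, -0.005]]
wrist_force: [0.8, -0.4, -0.5]
gripper_width: 0.687
```

Emit:
apply_moves(xyz=[[-0.004, 0, 0], [-0.008, 0, 0], [-0.012, 0, 0], [-0.015, 0, 0], [-0.015, 0, 0], [-0.015, 0, 0], [-0.01, 0, 0], [-0.006, 0, 0], [-0.003, 0, 0], [0, 0, 0]], twist=[0, 0, 0, 0, 0, 0, 0, 0, 0, 0], claw=[0.5, 0.5, 0.5, 0.5, 0.5, 0.5, 0.5, 0.5, 0.5, 0.5])

```text
time_s: 45.1
tcp_pos: [0.5399, 0.2831, 0.117]
ee_rot: [[-0.003, 0.401, 0.916], [0.015, 0.916, -0.401], [-1.0, 0.012, -0.009]]
wrist_force: [0.6, 0.0, -3.8]
gripper_width: 0.686
```

```bash
python3 - <<'E'
from h import *
go(.50,-.298,.12);W=snap("wrist","w24");snap("scene","s24")
E
```

```text
t 45.1 tcp [0.5399 0.2831 0.117 ] shift [-0.0116 -0.5483  0.1963] yaw 66.37 x [-0.003   0.0149 -0.9999] F [ 0.6  0.  -3.8] g 0.686 j6 -155.6
```

View pics/w24.png

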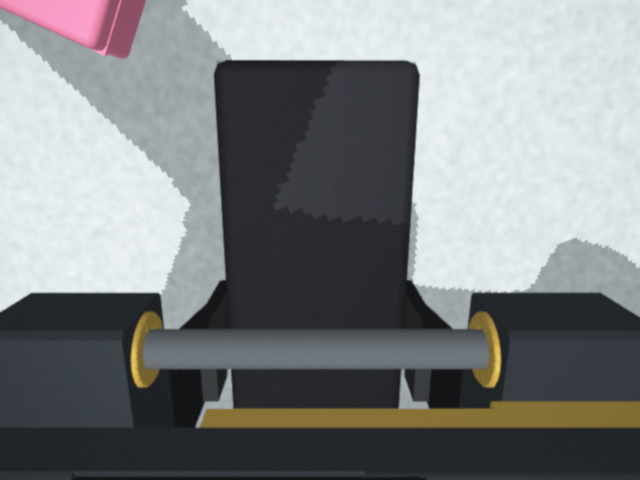

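View pics/s24.png

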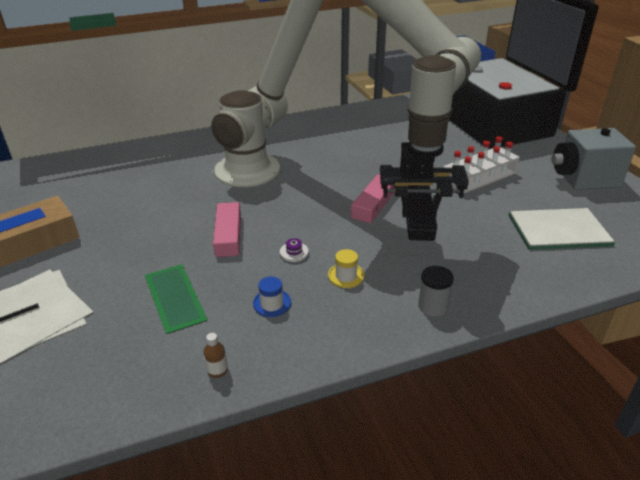

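Emit:
apply_moves(xyz=[[-0.004, -0.009, 0.003], [-0.006, -0.018, 0.006], [-0.006, -0.026, 0.01], [-0.004, -0.032, 0.012], [-0.002, -0.035, 0.013], [0, -0.035, 0.013], [0, -0.035, 0.013], [0, -0.035, 0.013], [0, -0.035, 0.013], [0, -0.035, 0.013], [0, -0.035, 0.013], [0, -0.035, 0.013]], twist=[0, 0, 0, 0, 0, 0, 0, 0, 0, 0, 0, 0], claw=[0.5, 0.5, 0.5, 0.5, 0.5, 0.5, 0.5, 0.5, 0.5, 0.5, 0.5, 0.5])

```text
time_s: 46.4
tcp_pos: [0.5081, -0.1298, 0.1361]
ee_rot: [[-0.008, 0.398, 0.917], [0.01, 0.917, -0.398], [-1.0, 0.006, -0.012]]
wrist_force: [0.4, -0.3, -4.7]
gripper_width: 0.687
```

```bash
python3 - <<'E'
from h import *
go(.50,-.298,.13)
E
```

```text
t 46.4 tcp [ 0.5081 -0.1298  0.1361] shift [ 0.0045 -0.1575  0.0596] yaw 66.53 x [-0.0083  0.0099 -0.9999] F [ 0.4 -0.3 -4.7] g 0.687 j6 -116.1
```

Emit:
apply_moves(xyz=[[0, -0.032, 0.012], [0, -0.03, 0.011], [0, -0.026, 0.01], [0, -0.022, 0.009], [0, -0.016, 0.006], [0, -0.01, 0.004], [0, -0.006, 0.002], [0, 0, 0], [0, 0, 0], [0, 0, 0], [0, 0, 0], [0, 0, 0]], twist=[0, 0, 0, 0, 0, 0, -2, -4, -6, -6, -4, -2], claw=[0.5, 0.5, 0.5, 0.5, 0.5, 0.5, 0.5, 0.5, 0.5, 0.5, 0.5, 0.5])

```text
time_s: 47.6
tcp_pos: [0.483, -0.3, 0.1365]
ee_rot: [[-0.015, -0.01, 1.0], [0.012, 1.0, 0.01], [-1.0, 0.012, -0.015]]
wrist_force: [0.5, 0.3, -3.5]
gripper_width: 0.688
```

```bash
python3 - <<'E'
from h import *
go(.50,-.298,.13);W=snap("wrist","w25")
E
```

```text
t 47.6 tcp [ 0.483  -0.3     0.1365] shift [0.0063 0.0018 0.0171] yaw 90.58 x [-0.0152  0.0117 -0.9998] F [ 0.5  0.3 -3.5] g 0.688 j6 -73.4
```

View pics/w25.png

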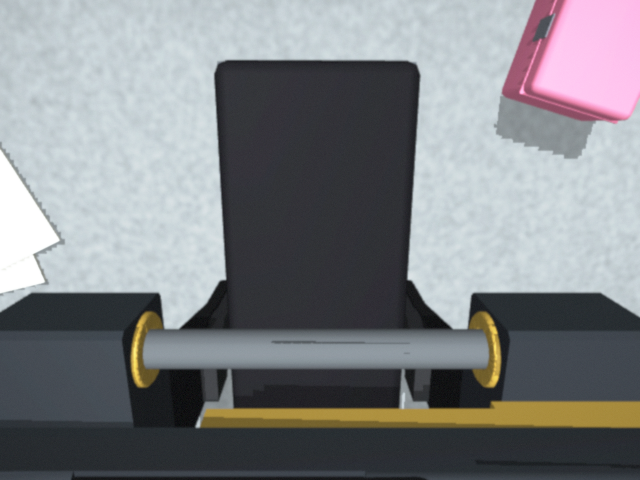

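```bash
python3 - <<'E'
from h import *
import pickle
for f in("top0","t6","t12","t21"):
    T=pickle.load(open(f+".pkl","rb"))
    m=hsvmask(T,(50,60,20),(85,255,255),(420,210,510,360)); print(f,m.sum(),[np.round(q,4) for q in rect(T,m,.004)],np.round(planepts(T,m,.004).mean(0),4))
for f,z in(("scene0",.004),("s24",.004)):
    T=pickle.load(open(f+".pkl","rb"))
    m=hsvmask(T,(50,60,20),(85,255,255),(130,250,220,345)); print(f,m.sum(),[np.round(q,4) for q in rect(T,m,.004)],np.round(planepts(T,m,.004).mean(0),4))
# known refs in scene: stand & dishes
S=pickle.load(open("scene0.pkl","rb"));
m=hsvmask(S,(135,60,40),(165,255,255),(280,240,310,262));print("scene stand",mec(S,m,.012))
m=hsvmask(S,(100,100,40),(125,255,255),(245,285,300,320));print("scene bdish",mec(S,m,.008))
m=hsvmask(S,(20,100,60),(35,255,255),(320,255,370,295));print("scene ydish",mec(S,m,.008))
W=pickle.load(open("w14.pkl","rb"))
# right end of mat in w14: corner px approx
m=hsvmask(W,(50,60,20),(85,255,255),(0,30,200,300))
print([np.round(ray(W,q,.004),4) for q in ((163,272),(4,40),(100,306))])
cv2.imwrite("pics/w14m.png",m.astype(np.uint8)*255)
E
```

```text
top0 5022 [array([ 0.5006, -0.298 ]), array([0.0907, 0.2097]), np.float64(5.625)] [ 0.4993 -0.2979]
t6 5018 [array([ 0.5009, -0.2977]), array([0.0902, 0.2103]), np.float64(5.6843)] [ 0.4993 -0.2977]
t12 5024 [array([ 0.5009, -0.2976]), array([0.0902, 0.2103]), np.float64(5.6255)] [ 0.4993 -0.2977]
t21 5014 [array([ 0.5009, -0.2977]), array([0.09  , 0.2103]), np.float64(5.6505)] [ 0.4993 -0.2977]
scene0 2634 [array([ 0.5027, -0.2967]), array([0.091 , 0.2148]), np.float64(5.6125)] [ 0.5093 -0.2968]
s24 2635 [array([ 0.5023, -0.2967]), array([0.091 , 0.2139]), np.float64(5.6125)] [ 0.5092 -0.2968]
scene stand (array([0.4496, 0.0027]), 0.0211)
scene bdish (array([ 0.6035, -0.1006]), 0.09)
scene ydish (array([0.5768, 0.0879]), 0.0914)
[array([ 0.5988, -0.241 ,  0.004 ]), array([ 0.3942, -0.2603,  0.004 ]), array([ 0.6049, -0.3063,  0.004 ])]
```

View pics/w14m.png

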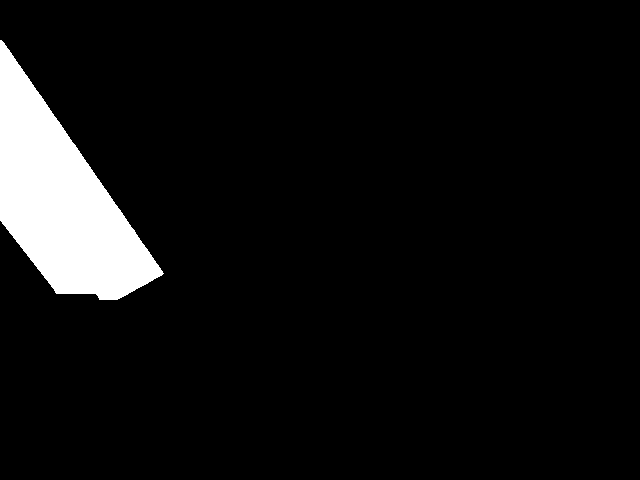

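Emit:
apply_moves(xyz=[[0.003, 0.001, 0.004], [0.006, 0.001, 0.005], [0.01, 0, 0.005], [0.012, 0, 0.003], [0.012, 0, 0], [0.01, 0, 0], [0.006, 0, 0], [0.003, 0, 0], [0, 0, 0], [0, 0, 0]], twist=[-1, -1.5, -1.5, -1, 0, 0, 0, 0, 0, 0], claw=[0.5, 0.5, 0.5, 0.5, 0.5, 0.5, 0.5, 0.5, 0.5, 0.5])

```text
time_s: 48.65
tcp_pos: [0.4983, -0.2959, 0.0669]
ee_rot: [[-0.02, -0.103, 0.994], [0.013, 0.995, 0.103], [-1.0, 0.015, -0.018]]
wrist_force: [-0.4, -0.4, -4.2]
gripper_width: 0.683
```

```bash
python3 - <<'E'
from h import *
go(.5004,-.2974,.028);W=snap("wrist","w26")
E
```

```text
t 48.65 tcp [ 0.4983 -0.2959  0.0669] shift [ 0.0389 -0.0023  0.0027] yaw 95.92 x [-0.0196  0.0131 -0.9997] F [-0.4 -0.4 -4.2] g 0.683 j6 -68.7
```

View pics/w26.png

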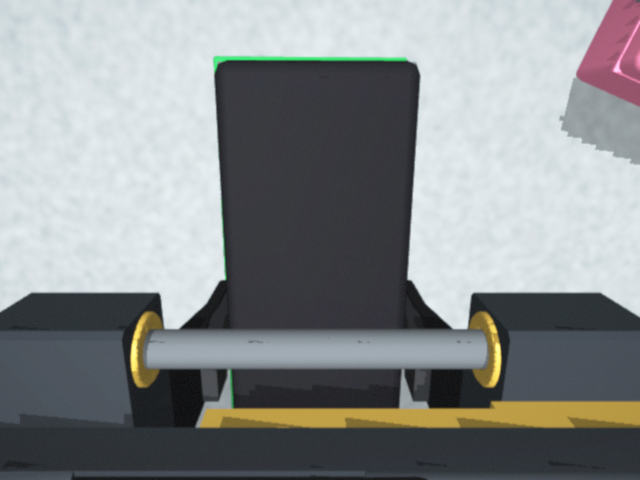

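Emit:
apply_moves(xyz=[[0.004, -0.001, 0.001], [0.008, -0.001, 0.001], [0.008, 0, 0], [0.005, 0, 0], [0.003, 0, 0], [0, 0, 0], [0, 0, 0]], twist=[0.3, 0, 0, 0, 0, 0, 0], claw=[0.5, 0.5, 0.5, 0.5, 0.5, 0.5, 0.5])

```text
time_s: 49.4
tcp_pos: [0.5008, -0.2979, 0.0374]
ee_rot: [[-0.017, -0.097, 0.995], [0.012, 0.995, 0.098], [-1.0, 0.014, -0.016]]
wrist_force: [-0.3, -0.2, -4.2]
gripper_width: 0.686
```

```bash
python3 - <<'E'
from h import *
go(.5004,-.2974,.028);W=snap("wrist","w27")
im=W["pixels"][30:120,190:450,::-1];cv2.imwrite("pics/w27c.png",cv2.resize(im,None,fx=3,fy=3))
E
```

```text
t 49.4 tcp [ 0.5008 -0.2979  0.0374] shift [ 0.0094  0.0004 -0.0002] yaw 95.59 x [-0.0174  0.0123 -0.9998] F [-0.3 -0.2 -4.2] g 0.686 j6 -68.9
```

View pics/w27.png

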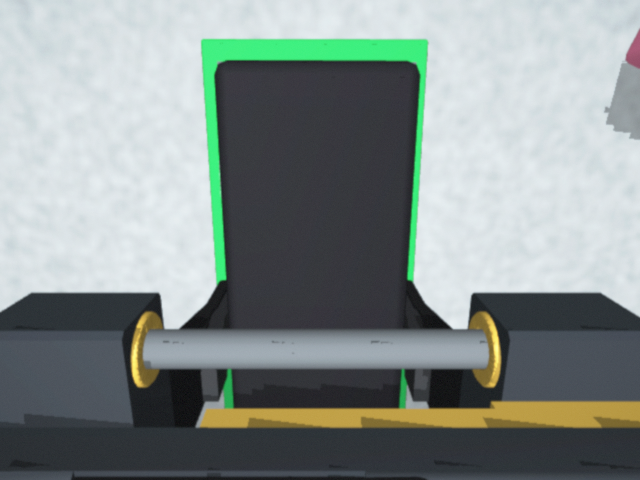

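```bash
python3 - <<'E'
from h import *
import pickle
W=pickle.load(open("w27.pkl","rb"))
a=ray(W,(202,40),.004);b=ray(W,(428,40),.004);c=ray(W,(221,277),.004);d=ray(W,(412,277),.004)
print(a,b,np.linalg.norm(a-b),np.degrees(np.arctan2(*(c-a)[[1,0]])),np.degrees(np.arctan2(*(d-b)[[1,0]])))
u=np.array([np.cos(np.radians(5.6)),np.sin(np.radians(5.6))]);print("mat centre",(a+b)[:2]/2+.105*u)
zt=.0374-.024+.044
e=ray(W,(216,66),zt);f=ray(W,(419,66),zt);g=ray(W,(228,283),zt);h=ray(W,(407,283),zt)
e2=ray(W,(317,61),zt)
print(e,f,np.linalg.norm(e-f),np.degrees(np.arctan2(*(g-e)[[1,0]])),np.degrees(np.arctan2(*(h-f)[[1,0]])))
n=np.array([-u[1],u[0]]);m=(e+f)[:2]/2; print("case centre",e2[:2]+.09*u)
E
```

```text
[ 0.40140584 -0.35175704  0.004     ] [ 0.39251897 -0.26375323  0.004     ] 0.08845138026590112 6.6995480226961455 5.306818229628429
mat centre [ 0.50146128 -0.29750893]
[ 0.41568673 -0.33458997  0.0574    ] [ 0.41000737 -0.27793031  0.0574    ] 0.056943588893567425 5.590173691441267 5.807080944329765
case centre [ 0.50113902 -0.29783536]
```

Emit:
apply_moves(xyz=[[0.004, 0, 0], [0.003, 0, 0], [0.001, 0, 0], [0, 0, 0]], twist=[0, 0, 0, 0], claw=[0.5, 0.5, 0.5, 0.5])

```text
time_s: 49.85
tcp_pos: [0.501, -0.2978, 0.0294]
ee_rot: [[-0.016, -0.098, 0.995], [0.012, 0.995, 0.098], [-1.0, 0.013, -0.015]]
wrist_force: [0.1, 0.3, -3.3]
gripper_width: 0.684
```

Emit:
apply_moves(xyz=[[0.0015, 0, 0], [0, 0, 0]], twist=[0, 0], claw=[0.5, 0.5])

```text
time_s: 50.05
tcp_pos: [0.5012, -0.298, 0.0284]
ee_rot: [[-0.015, -0.098, 0.995], [0.012, 0.995, 0.098], [-1.0, 0.013, -0.014]]
wrist_force: [-0.0, 0.4, -2.3]
gripper_width: 0.691
```

Emit:
apply_moves(xyz=[[0.0005, 0, 0], [0, 0, 0], [0, 0, 0], [0, 0, 0], [0, 0, 0], [-0.01, 0, 0], [-0.02, 0, 0], [-0.03, 0, 0], [-0.035, 0, 0], [-0.035, 0, 0], [-0.03, 0, 0], [-0.015, 0, 0]], twist=[0, 0, 0, 0, 0, 0, 0, 0, 0, 0, 0, 0], claw=[0.5, 0.72, 0.76, 0.85, 1, 1, 1, 1, 1, 1, 1, 1])

```text
time_s: 51.25
tcp_pos: [0.5045, -0.3007, 0.2145]
ee_rot: [[-0.013, -0.1, 0.995], [0.008, 0.995, 0.1], [-1.0, 0.01, -0.012]]
wrist_force: [0.0, 0.9, -0.4]
gripper_width: 0.998
```

```bash
python3 - <<'E'
from h import *
go(.5004,-.2974,.028);W=snap("wrist","w28")
E
```

```text
t 51.25 tcp [ 0.5045 -0.3007  0.2145] shift [ 0.1866  0.0019 -0.0016] yaw 95.72 x [-0.0126  0.0083 -0.9999] F [ 0.   0.9 -0.4] g 0.998 j6 -69.0
```

View pics/w28.png

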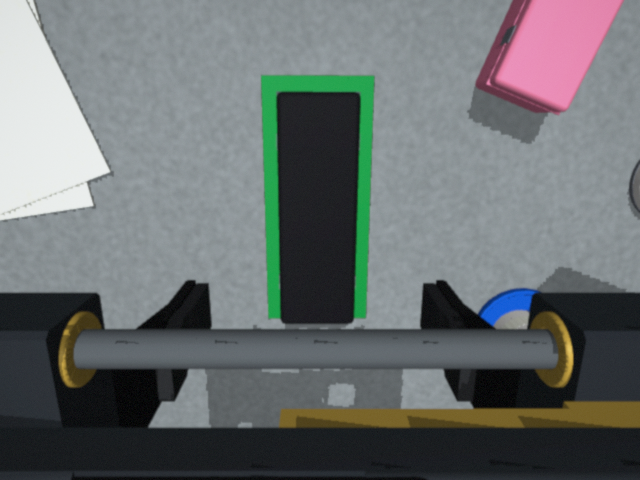

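Emit:
apply_moves(xyz=[[-0.01, -0.01, -0.01], [-0.01, -0.02, -0.015], [0, -0.03, -0.02], [0, -0.03, -0.02], [0, -0.03, -0.02], [0, -0.03, -0.02], [0, -0.03, -0.02], [0, -0.02, -0.01], [0, -0.01, -0.005], [0, 0, 0]], twist=[0, 0, 0, 0, 0, 0, 0, 0, 0, 0], claw=[1, 1, 1, 1, 1, 1, 1, 1, 1, 1])

```text
time_s: 52.3
tcp_pos: [0.3759, -0.5353, 0.2403]
ee_rot: [[-0.011, -0.101, 0.995], [0.007, 0.995, 0.101], [-1.0, 0.008, -0.01]]
wrist_force: [-0.3, 0.1, -1.0]
gripper_width: 0.999
```

```bash
python3 - <<'E'
from h import *
from station import imaging
T=snap("top","t29");S=snap("scene","s29")
m=hsvmask(T,(50,60,20),(85,255,255),(420,210,510,360));print("mat",[np.round(q,4) for q in rect(T,m,.004)])
for o in imaging.regions_of("case_mid",T)[:3]: print("case",round(o["p"],2),o["centre"],[np.round(q,4) for q in rect(T,o["mask"],.048)])
k=hsvmask(T,(0,0,0),(180,255,60),(430,220,510,350));print("dark",k.sum(),[np.round(q,4) for q in rect(T,k,.048)])
b=hsvmask(T,(100,60,40),(125,255,255),(320,190,410,280));print("bdish",mec(T,b,.008))
p=hsvmask(T,(135,60,40),(165,255,255),(290,285,330,330));print("filter",mec(T,p,.036))
imaging
for n,z in(("blue_jar_mid",.061),("yellow_jar_mid",.061)):
    for o in imaging.regions_of(n,T)[:1]: print(n,round(o["p"],2),o["centre"],mec(T,o["mask"],z))
im=T["pixels"][120:360,230:520,::-1];cv2.imwrite("pics/t29c.png",cv2.resize(im,None,fx=2.5,fy=2.5,interpolation=cv2.INTER_CUBIC))
E
```

```text
mat [array([ 0.5008, -0.2975]), array([0.0898, 0.21  ]), np.float64(5.615)]
case 0.86 [469.9, 282.9] [array([ 0.4992, -0.2929]), array([0.0699, 0.1792]), np.float64(5.6056)]
case 0.71 [375.8, 386.0] [array([ 0.3151, -0.1291]), array([0.0659, 0.1786]), np.float64(-15.3147)]
case 0.67 [154.0, 375.7] [array([0.32  , 0.2676]), array([0.063 , 0.1855]), np.float64(-47.763)]
dark 3369 [array([ 0.5002, -0.2913]), array([0.0668, 0.1758]), np.float64(5.3837)]
bdish (array([ 0.5997, -0.1007]), 0.0863)
filter (array([4.507e-01, 3.000e-04]), 0.0364)
blue_jar_mid 0.75 [366.5, 229.9] (array([ 0.5982, -0.1001]), 0.0586)
yellow_jar_mid 0.74 [268.0, 238.7] (array([0.5695, 0.083 ]), 0.0553)
```

View pics/t29c.png

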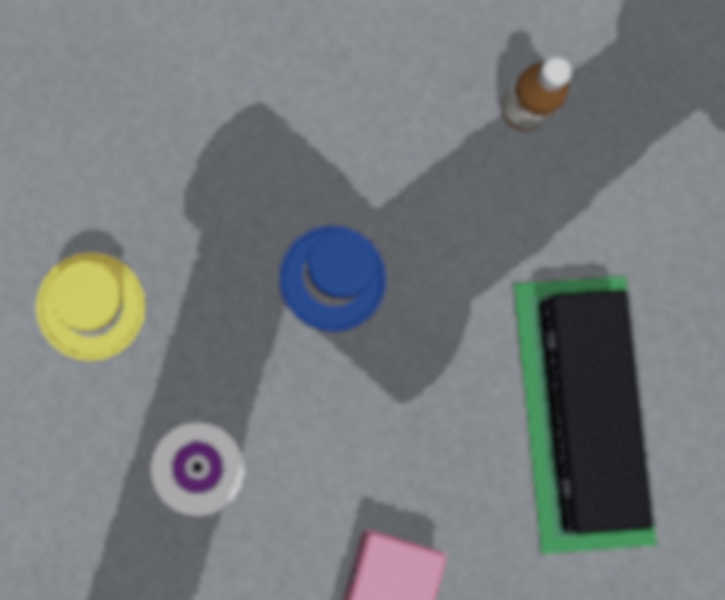

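View pics/s29.png

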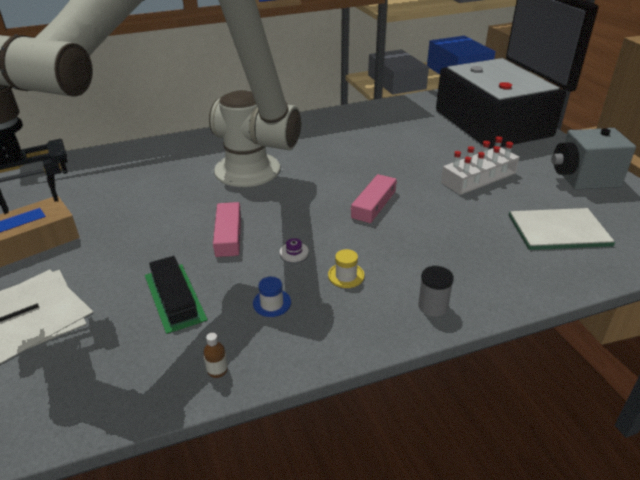

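```bash
python3 - <<'E'
from station import job,r
print(job.finish_job(), r.sense()["time_s"])
E
```

```text
the job is handed in; nothing more can be done
the job is handed in; nothing more can be done
```

I took the pile apart from the top down and handed the job in at about 52.8 s. The order was filter holder onto the stand, blue jar into the blue dish, yellow jar into the yellow dish, then the black case onto the green mat. I recognised the case by its colour and by the jars standing on it, and left the two pink look-alikes alone.

| Thing | What the last checks showed |
|---|---|
| Filter holder | About 1 mm from the centre of the stand |
| Blue jar | Upright and clear of the rim, a few mm from the centre of its dish |
| Yellow jar | Upright and clear of the rim, a few mm from the centre of its dish |
| Case | Same direction as the mat to within 0.3°. Centre within about 1 mm, by the wrist camera just before lowering and by the overhead picture afterwards |
| Bottle and mug | Standing where they were at the start, judged by eye from the pictures |

- **Overhead case reading:** taken raw, it put the case 4–6 mm off towards +y. The outline includes one visible side wall, being 67–70 mm wide where the case is 60 mm. Allowing for that, it agrees with the wrist camera.
- **Camera agreement:** the cameras differed by 1–3 mm on most points, and the scene camera by up to about 5 mm on one dish.
- **Tool tilt:** fast moves tilted the tool by up to about 2.7° while empty. I brought that down before gripping the yellow jar and the case. The filter holder was gripped at about 2°, and the jars were gripped and carried within about 1.3°.

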